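# Weigh out casting alloy on the spring scale

## Robot

A 6-joint arm with a two-finger parallel gripper is mounted at the origin on the work surface. World frame = base frame: x ahead of the robot, y to its left, z up, the work surface at z = 0. Lengths are in m, angles in rad, forces in N, time in s.
With the tool pointing down it reaches from about 0.35 to 0.975 m from the base axis. Payload 4.9 kg.
Tool frame: the origin (TCP) lies at the very end of the fingers, on their centre line; the grasp point (between the pads) lies 19 mm behind it; z points along the fingers, x is the direction in which the jaws open and shut, and the axes are right-handed (so a half turn about z gives the same grasp; the last joint's range is limited). The gripper opens to 85 mm and grips with 20 to 120 N. Pads are 22 mm wide; open, the fingers measure 114 mm over their backs; the gripper's body (76 mm by 85 mm) begins 54 mm behind the grasp point. The pads swing forward as they close: fully open they stand 13 mm farther back than shut.
Start: joints at [1.003, 0.053, 1.613, -0, 1.476, -0.119], TCP at [0.271, 0.563, 0.231] pointing down, gripper open.
Joint ranges: [-3.01, 3.01], [-1.01, 2.22], [0.06, 2.58], [-1.02, 4.17], [0.09, 2.62], [-3.14, 3.14]. Speed limits (rad/s): [2.57, 2.57, 3.14, 3.14, 3.14, 3.14].

## Interface

Orientations are given as a rotation vector (axis times angle).
In Python, from station import ctrl gives the robot as it stands.
- The arm moves only by the shell command python3 -m handwheel 'ROWS' [OPENING] [FORCE]. ROWS is a JSON object of lists of equal length, an entry for each row: "offset": the shift along the world's x, y, z in units of 40 mm (1.0 is 40 mm), a list of three; "roll": the turn about the world's z in units of 6 degrees (1.0 is 6 degrees). A call has exactly 10 rows; each row is the pose to reach, as a shift and turn from the pose commanded when the call began; what a row does not reach only later rows make up. A row lasts 1/10 s, in which the tool goes at most 50 mm and 8.59 degrees, less where a joint would pass 70% of its speed; a pose out of reach is approached as far as the arm can. A call with a gripper value outside its range is refused whole. OPENING is the finger opening in mm, from 0 to 85.4, set as the call begins (- or left out, the last holds). The fingers move at their own pace and stop on an object; FORCE is the grip in N (left out, the last holds). Time passes only in rows, so rows that repeat a pose let the fingers close, or fill a call up. It gives the time, the measured TCP pose, the force and the opening at its end, in the units of the state.
- ctrl.get_obs(): the state, without advancing time (a new reading comes with each control period).
- ctrl.get_image(name): name is "side" or "top" or "wrist"; returns a dict with "img" (480x640x3 uint8, red, green, blue), "fx", "fy", "cx", "cy" (pixels), "k1" (the pictures are not rectified: a ray, as slopes to the right and down, at radius r is drawn at 1 + k1 r^2 times it, then the intrinsics apply), "T" (4x4, takes a point from camera to world coordinates). Camera axes: x right, y down, z forward; pixel columns grow to the right and rows downward; lengths in m; the calibration is good to about 2 mm. A picture is of the moment at which its call begins. There is no depth.
- ctrl.finish_job(): hands the job in, once; it reports no verdict.
The state is a dict: "t": time; "q": joint angles; "dq": joint speeds; "effort": joint torques, N m; "tool_pos": TCP position; "tool_rot": TCP orientation; "contact_force": force on the tool from outside, world axes, zero at the start; "wrist_torque": the same for the moment, N m; "opening": finger opening in m.
Only numpy, scipy, OpenCV 4.12 (cv2) and the standard library are available. Lean on these libraries where they do the work, as an engineer would, in place of code of your own. Each camera call takes 0.05 s, during which the arm holds its last target.

## Task

Weigh out alloy for the casting: take slugs from the wooden rack one at a time and lower each gently, without dropping it, stem-first into a socket of the spring scale's pan until its flange lies flat on the pan, and stop as soon as the pointer rests between the two thin lines of the gauge. Feel for the sockets lightly: the pan must never be pushed down as far as the thick overload line. Leave the unused slugs standing in the rack and do not disturb the other things on the table.

Things in the scene. Friction and masses are not known exactly. Their poses are not given: they have to be found in the camera images.
- stem (a joint): How far the pan has sunk, in m, growing downward; spring 150 N/m. It starts between 0.004 and 0.013 by the unknown weight of the pan. The pointer is at the upper thin line at 0.0200, the lower thin line at 0.0275, the thick overload line at 0.040; travel ends at 0.050. A slug sinks it 5.4 to 6.5 mm, so two or three are needed. Damped: at rest in about 0.8 s.
- pan_top (a point): Middle of the pan's upper face, 118 mm above the table at joint 0, sinking with it. Axes of the scale's base, x to the gauge plate, z up. Square aluminium plate 110 x 110 x 20 mm; four round blind sockets 13.5 mm across, 16 mm deep, nominally at x = +-30, y = +-30 mm. The plate may stand turned on its stem: see pan_stem. A fixed terracotta crucible, 36 mm across, 32 mm tall, stands at the centre.
- pan_stem (a point): Point on the pan's axis, 20 mm under pan_top, same axes. The pan plate can turn about this axis against friction (0.12 N m) and starts turned up to 0.18 rad either way from square to these axes, so its sockets lie up to 7.6 mm round their circle (radius 42.4 mm) from the nominal points; no listed pose shows that turn: feel for them or look.
- scale: Grey base of the spring scale, 135 x 135 x 45 mm, fixed to the table. Origin at the middle of its underside; a white gauge plate, 60 mm wide and 86 mm high, stands 75 mm from the middle on its +x side, with the pointer and the lines on its outer face.
- rack: Wooden block, 130 x 130 x 24 mm, fixed to the table, origin at the middle of its underside. Four holes 14 mm across and 16 mm deep at x = +-32, y = +-32 mm in its frame hold the slugs, whose flanges rest on its top (slug origins 10 mm above the table).
- slug0: Bare steel alloy slug, one of four alike, 83 to 99 g, stem-down in the rack. Stem 12 mm across, 14 mm long, foot chamfered 2 mm; flange 26 mm across, 6 mm thick; round knob 18 mm across, 28 mm tall. Origin at the middle of the stem's foot, z up to the knob: flange 14 to 20 mm, knob 20 to 48 mm above it.
- slug1: Another slug, the same as slug0.
- slug2: Another slug, the same as slug0.
- slug3: Another slug, the same as slug0.
- jaw_a: Bystander: plaster jaw model with white teeth, 50 x 62 mm, 31 mm tall, near the middle of the table. Origin under its middle.
- jaw_b: Bystander: a second jaw model of the same kind, on the far side.
- pen: Bystander: blue pen, 140 mm long, 10 mm thick.
- tweezers: Bystander: steel tweezers, about 110 mm long, lying flat.
- bowl: Bystander: dark rubber mixing bowl, 100 mm across, 55 mm tall.
- jar: Bystander: clear jar with a white cap, 48 mm across, 70 mm tall.

How it is judged:
On the way:
1. a first slug is seated flat in a socket of the pan and let go, while the pointer is still above the upper thin line ((((z of slug0 in the frame of pan_top between -0.018 and -0.011 m and horizontal distance between slug0 and pan_top between 0.034 and 0.051 m and angle between slug0's own z axis and vertical below 0.12 rad) and contact force between the fingers and slug0 below 0.1 N) or ((z of slug1 in the frame of pan_top between -0.018 and -0.011 m and horizontal distance between slug1 and pan_top between 0.034 and 0.051 m and angle between slug1's own z axis and vertical below 0.12 rad) and contact force between the fingers and slug1 below 0.1 N) or ((z of slug2 in the frame of pan_top between -0.018 and -0.011 m and horizontal distance between slug2 and pan_top between 0.034 and 0.051 m and angle between slug2's own z axis and vertical below 0.12 rad) and contact force between the fingers and slug2 below 0.1 N) or ((z of slug3 in the frame of pan_top between -0.018 and -0.011 m and horizontal distance between slug3 and pan_top between 0.034 and 0.051 m and angle between slug3's own z axis and vertical below 0.12 rad) and contact force between the fingers and slug3 below 0.1 N)) and value of joint stem below 0.02 m), for 0.2 s.
At the end, for the whole second after the job is handed in: The pan rests with the pointer between the two thin lines (sunk 20.0 to 27.5 mm). Every slug either sits stem-down in a socket of the pan, its flange within 3 mm of the pan's face and tilted less than 0.12 rad, or stands in a hole of the rack; all are at rest (value of joint stem between 0.02 and 0.0275 m and velocity of joint stem between -0.01 and 0.01 m/s and ((z of slug0 in the frame of pan_top between -0.018 and -0.011 m and horizontal distance between slug0 and pan_top between 0.034 and 0.051 m and angle between slug0's own z axis and vertical below 0.12 rad) or (z of slug0 in the frame of rack between 0.004 and 0.015 m and horizontal distance between slug0 and rack below 0.06 m and angle between slug0's own z axis and vertical below 0.2 rad)) and ((z of slug1 in the frame of pan_top between -0.018 and -0.011 m and horizontal distance between slug1 and pan_top between 0.034 and 0.051 m and angle between slug1's own z axis and vertical below 0.12 rad) or (z of slug1 in the frame of rack between 0.004 and 0.015 m and horizontal distance between slug1 and rack below 0.06 m and angle between slug1's own z axis and vertical below 0.2 rad)) and ((z of slug2 in the frame of pan_top between -0.018 and -0.011 m and horizontal distance between slug2 and pan_top between 0.034 and 0.051 m and angle between slug2's own z axis and vertical below 0.12 rad) or (z of slug2 in the frame of rack between 0.004 and 0.015 m and horizontal distance between slug2 and rack below 0.06 m and angle between slug2's own z axis and vertical below 0.2 rad)) and ((z of slug3 in the frame of pan_top between -0.018 and -0.011 m and horizontal distance between slug3 and pan_top between 0.034 and 0.051 m and angle between slug3's own z axis and vertical below 0.12 rad) or (z of slug3 in the frame of rack between 0.004 and 0.015 m and horizontal distance between slug3 and rack below 0.06 m and angle between slug3's own z axis and vertical below 0.2 rad)) and linear speed of each of slug0, slug1, slug2, slug3 below 0.02 m/s); the robot touches nothing.
It fails at once if the pan is pushed down to the thick overload line (sunk 40 mm, about 6 N in all) (value of joint stem above 0.04 m).
It fails at once if a slug is dropped on the pan or the pan is struck: it sinks faster than 0.18 m/s (velocity of joint stem above 0.18 m/s).
It fails at once if a bystander (the two jaw models, the pen, the tweezers, the bowl and the jar) is moved by more than 30 mm (distance of any of jaw_a, jaw_b, pen, tweezers, bowl, jar from where it was at the start of the episode above 0.03 m).
It also fails if it takes over 72 s, if anything falls off the work surface, if the arm or the gripper's body presses on something with over 40 N, if the wrist force passes 120 N, or if a joint passes its speed limit or range.

## Working session

There is one attempt and no reset: what is moved stays moved. The work goes in short steps, Python scripts to look and compute and a shell command to move; the robot and the scene stay as the last step left them, time stands still between calls to the robot, and variables do not carry over. Pictures are saved under pics/ and viewed, and the job is handed in when it is done.

```bash
ls; mkdir -p pics; python3 - <<'E'
from station import ctrl
import cv2,numpy as np
o=ctrl.get_obs();print(o)
for n in ["side","top","wrist"]:
    d=ctrl.get_image(n);cv2.imwrite(f"pics/{n}0.png",d["img"][:,:,::-1])
    print(n,{k:d[k] for k in d if k!="img"})
E
```

```text
pics
{'t': 0.0, 'q': array([ 1.00299160e+00,  5.33512835e-02,  1.61432695e+00,  3.09401481e-05,
        1.47602149e+00, -1.18979136e-01]), 'dq': array([-1.59166262e-05, -1.52017881e-03, -4.82073665e-04,  6.22396865e-04,
        1.08914738e-03, -1.45672457e-03]), 'effort': array([ 8.36488944e-04, -3.93668997e+01, -3.70182323e+01, -1.57402803e-05,
        6.86988686e-03,  2.64104352e-05]), 'tool_pos': array([0.27082461, 0.56256269, 0.23004681]), 'tool_rot': array([ 2.65934644,  1.67092323, -0.00301155]), 'contact_force': array([0.30014644, 0.27936127, 0.58443673]), 'wrist_torque': array([0.02702089, 0.00532324, 0.01364632]), 'opening': 0.08531752475293983}
side {'fx': 439.6106172341215, 'fy': 439.6106172341215, 'cx': 309.43660875836963, 'cy': 244.76599895495715, 'k1': -0.10678467055848061, 'T': array([[ 0.97842849, -0.12499048,  0.16448427,  0.43681741],
       [-0.20570792, -0.51613849,  0.83143569, -0.88410902],
       [-0.01902489, -0.84733608, -0.53071614,  0.67335141],
       [ 0.        ,  0.        ,  0.        ,  1.        ]])}
top {'fx': 458.3940422643603, 'fy': 458.3940422643603, 'cx': 324.736078941531, 'cy': 238.41299208423806, 'k1': 0.03631778739402749, 'T': array([[ 0.01614634, -0.97908224,  0.20282321,  0.4091783 ],
       [-0.99985844, -0.01677047, -0.00135887, -0.00383216],
       [ 0.00473188, -0.20277256, -0.97921443,  1.06473791],
       [ 0.        ,  0.        ,  0.        ,  1.        ]])}
wrist {'fx': 396.14579749777965, 'fy': 396.14579749777965, 'cx': 313.76771560001674, 'cy': 236.61283521140646, 'k1': 0.0023330835171894667, 'T': array([[ 0.4340074 ,  0.85362722,  0.28802456,  0.19408555],
       [ 0.90090542, -0.41028891, -0.14153598,  0.59881648],
       [-0.00264568,  0.32091055, -0.94710581,  0.37292418],
       [ 0.        ,  0.        ,  0.        ,  1.        ]])}
```

View pics/side0.png

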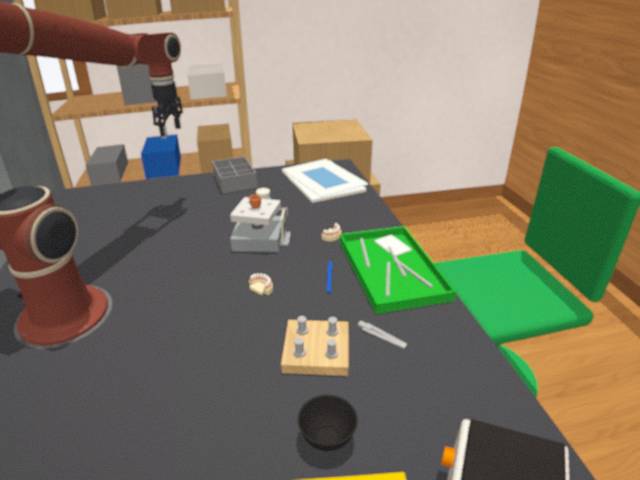

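View pics/top0.png

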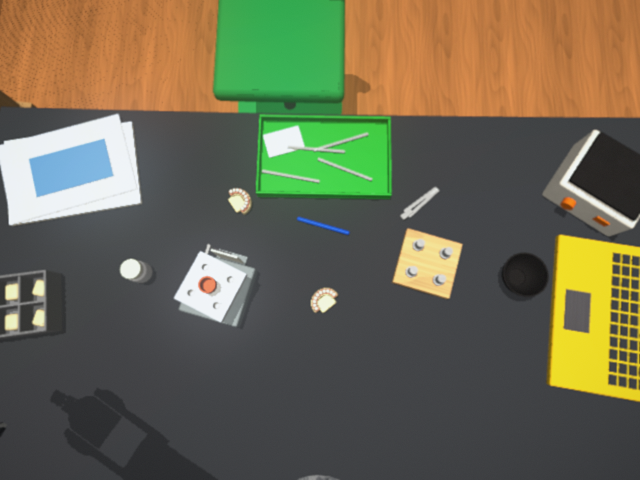

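View pics/wrist0.png

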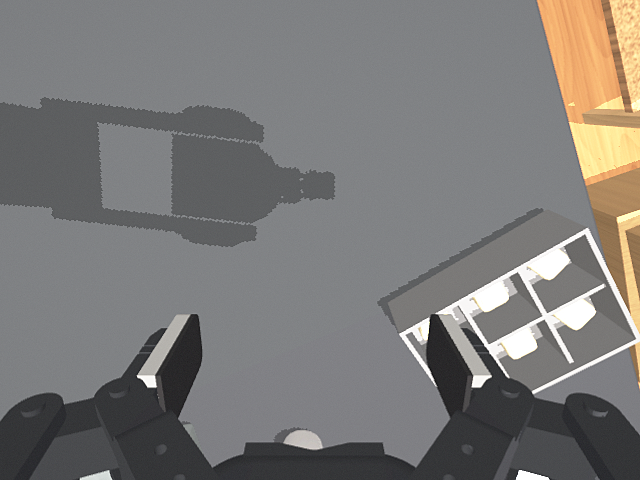

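Side: scale around (257,225), rack around (316,347) with four slugs. Top: pan around (212,286), crucible (208,285), rack (428,263). I'll enlarge these.

```bash
cat > h.py <<'E'
import numpy as np,cv2
from station import ctrl
from scipy.optimize import least_squares
from scipy.spatial.transform import Rotation as R
def und(d,u,v):
    x=(u-d["cx"])/d["fx"];y=(v-d["cy"])/d["fy"];a,b=x,y
    for _ in range(20):
        s=1+d["k1"]*(a*a+b*b);a,b=x/s,y/s
    return a,b
def ray(d,u,v):
    a,b=und(d,u,v);T=d["T"];return T[:3,3],T[:3,:3]@np.array([a,b,1])
def atz(d,u,v,z):
    o,r=ray(d,u,v);return o+r*(z-o[2])/r[2]
def proj(d,p):
    T=d["T"];c=T[:3,:3].T@(np.asarray(p)-T[:3,3]);a,b=c[:2]/c[2];s=1+d["k1"]*(a*a+b*b)
    return np.array([d["fx"]*a*s+d["cx"],d["fy"]*b*s+d["cy"]])
def tri(obs): # list of (d,u,v)
    A=np.zeros((3,3));B=np.zeros(3);L=[]
    for d,u,v in obs:
        o,r=ray(d,u,v);r=r/np.linalg.norm(r);M=np.eye(3)-np.outer(r,r);A+=M;B+=M@o;L.append((M,o))
    p=np.linalg.solve(A,B);return p,[float(np.linalg.norm(M@(p-o))) for M,o in L]
import pickle
def grab(n,tag):
    d=ctrl.get_image(n);pickle.dump(d,open(f"pics/{tag}.pkl","wb"));cv2.imwrite(f"pics/{tag}.png",d["img"][:,:,::-1]);return d
def load(tag): return pickle.load(open(f"pics/{tag}.pkl","rb"))
def crop(tag,x,y,w,h,k,out):
    im=load(tag)["img"][y:y+h,x:x+w,::-1];cv2.imwrite(f"pics/{out}.png",cv2.resize(im,None,fx=k,fy=k,interpolation=cv2.INTER_CUBIC))
E
python3 - <<'E'
from h import *
grab("top","top1");grab("side","side1")
crop("top1",165,235,100,100,6,"ct1");crop("top1",385,220,85,85,6,"cr1");crop("side1",270,305,90,80,7,"csr1");crop("side1",220,175,80,85,7,"css1")
d=load("top1")
print(atz(d,208,285,.14),atz(d,428,263,.024))
E
```

```text
[0.50108863 0.22794059 0.14      ] [ 0.5712756  -0.24277107  0.024     ]
```

View pics/ct1.png

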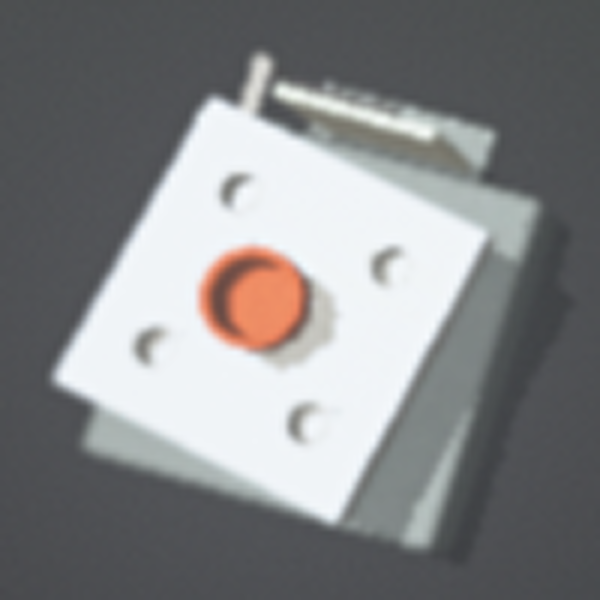

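View pics/cr1.png

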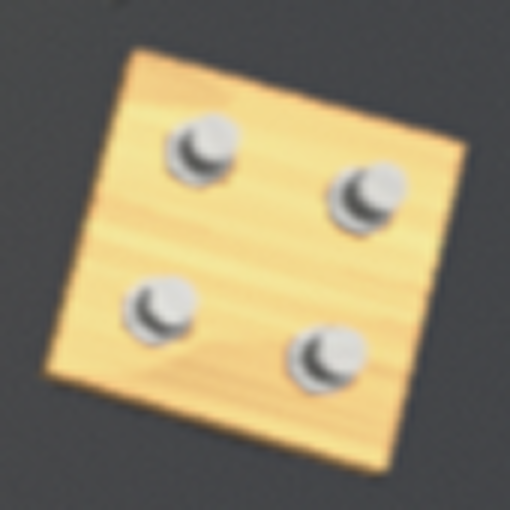

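View pics/csr1.png

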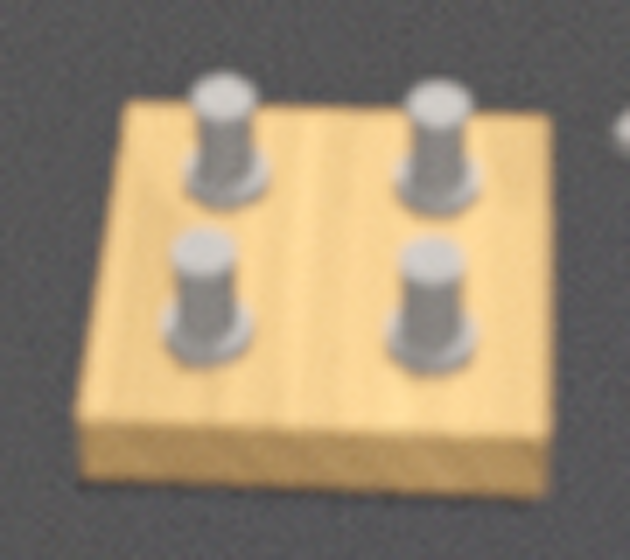

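View pics/css1.png

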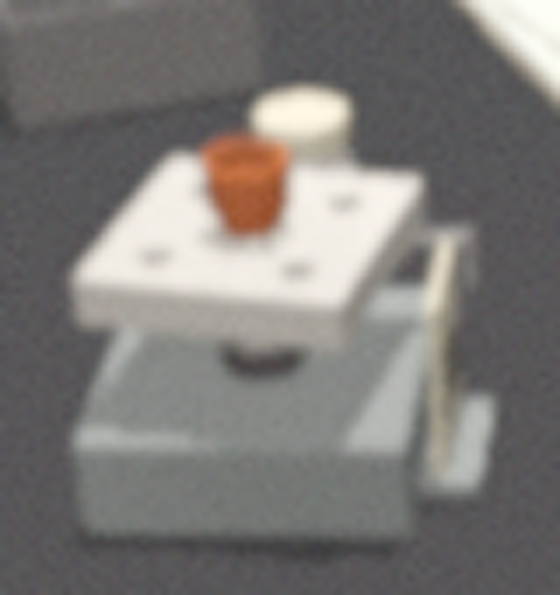

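```bash
python3 - <<'E'
from h import *
t=load("top1");s=load("side1")
f=lambda x,o,k:o+(x+.5)/k-.5
K={'A':((217,136),(439,105)),'B':((383,185),(432,260)),'C':((175,300),(224,98)),'D':((342,350),(205,252))}
for k,(a,b) in K.items():
    p,e=tri([(t,f(a[0],385,6),f(a[1],220,6)),(s,f(b[0],270,7),f(b[1],305,7))]);print(k,p.round(4),np.round(e,4), atz(t,f(a[0],385,6),f(a[1],220,6),.058).round(4))
P={'xy':((212,97),(425,180)),'x-':((490,236),(345,305)),'--':((335,523),(75,285)),'-y':((55,380),(175,152))}
for k,(a,b) in P.items():
    p,e=tri([(t,f(a[0],165,6),f(a[1],235,6)),(s,f(b[0],220,7),f(b[1],175,7))]);print(k,p.round(4),np.round(e,4))
z=.110
S=[(239,191),(390,267),(307,424),(154,347)]
Q=np.array([atz(t,f(a,165,6),f(b,235,6),z) for a,b in S]);print(Q,Q.mean(0),np.linalg.norm(Q-Q.mean(0),axis=1))
Cc=np.array([atz(t,f(a,165,6),f(b,235,6),z) for a,b in [(212,97),(490,236),(335,523),(55,380)]]);print(Cc.mean(0),np.linalg.norm(Cc-np.roll(Cc,1,0),axis=1))
o=ctrl.get_obs();print(o['t'])
E
```

```text
A [ 0.6126 -0.2198  0.06  ] [0.0003 0.0003] [ 0.6126 -0.2202  0.058 ]
B [ 0.5951 -0.2809  0.0591] [0.0002 0.0002] [ 0.5951 -0.2812  0.058 ]
C [ 0.5509 -0.2027  0.0603] [0.0005 0.0005] [ 0.5507 -0.2031  0.058 ]
D [ 0.5337 -0.2635  0.0591] [0.0005 0.0005] [ 0.5333 -0.2638  0.058 ]
xy [0.5778 0.2577 0.1087] [0.0017 0.0017]
x- [0.5309 0.1577 0.1088] [0.0024 0.0024]
-- [0.4308 0.2059 0.1059] [0.0012 0.0012]
-y [0.4782 0.3029 0.1125] [0.0018 0.0018]
[[0.54279027 0.2455974  0.11      ]
 [0.51704337 0.19160387 0.11      ]
 [0.46272699 0.21670399 0.11      ]
 [0.48823697 0.27084285 0.11      ]] [0.5026994  0.23118703 0.11      ] [0.04260207 0.04210197 0.04251531 0.04221073]
[0.50258301 0.23089361 0.11      ] [0.10965418 0.11051291 0.1096274  0.10928099]
0.25
```

Slug tops triangulate to 0.059–0.060 m (expected 0.058) with 64 mm spacing. Pan top is at about 0.109, and the socket circle radius is 42.3 mm, so these agree. Next I'll move over the pan for wrist views.

```bash
python3 -m handwheel '{"offset":[[0.4,-0.6,0],[1.0,-1.5,0.1],[1.7,-2.5,0.2],[2.4,-3.5,0.3],[3.1,-4.5,0.4],[3.8,-5.5,0.5],[4.5,-6.5,0.5],[5.2,-7.5,0.5],[5.6,-8.1,0.5],[5.75,-8.3,0.5]],"roll":[-1.3,-2.7,-4.1,-5.5,-6.9,-8.3,-9.7,-11.1,-12.5,-13.5]}' 40 30; python3 - <<'E'
from h import *
grab("wrist","w1");print(ctrl.get_obs())
E
```

```text
t: 1.25
tool_pos: [0.5025, 0.2284, 0.2512]
tool_rot: [3.106, -0.47, 0.0]
contact_force: [-0.4, 0.1, 0.2]
opening: 0.0399
{'t': 1.3, 'q': array([ 2.92146849e-01, -1.32539135e-01,  1.75985867e+00, -1.11095742e-03,
        1.51418867e+00,  5.94691745e-01]), 'dq': array([ 0.04935849, -0.00846582,  0.00822679,  0.02005286,  0.00658189,
       -0.17663732]), 'effort': array([  1.18091237, -32.25744009, -37.07803488,   0.20250227,
         0.1080473 ,   0.23018412]), 'tool_pos': array([0.50272705, 0.22835573, 0.25115813]), 'tool_rot': array([ 3.10477615e+00, -4.73182938e-01,  8.67060869e-04]), 'contact_force': array([-0.25328318, -1.46932115,  0.02577553]), 'wrist_torque': array([-0.08921674,  0.00150632, -0.06564136]), 'opening': 0.04018529566673931}
```

View pics/w1.png

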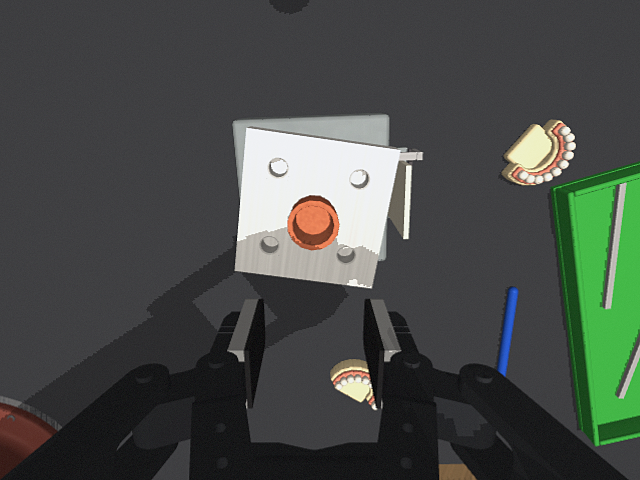

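The wrist view shows the pan sockets at about (279,167), (359,178), (345,254) and (270,243). The pointer tip is at (412,155). Next, a view from the gauge side.

```bash
python3 -m handwheel '{"offset":[[0.4,0.15,-0.1],[0.9,0.3,-0.2],[1.4,0.5,-0.35],[1.9,0.7,-0.5],[2.4,0.9,-0.65],[2.75,1.0,-0.75],[2.75,1.0,-0.75],[2.75,1.0,-0.75],[2.75,1.0,-0.75],[2.75,1.0,-0.75]],"roll":[-1.3,-2.6,-3.9,-5.2,-6.5,-7.8,-8.8,-8.8,-8.8,-8.8]}' 40 30; python3 - <<'E'
from h import *
grab("wrist","w2");print(ctrl.get_obs()['contact_force'])
E
```

```text
t: 2.3
tool_pos: [0.6109, 0.2713, 0.2216]
tool_rot: [-2.583, 1.788, -0.0]
contact_force: [0.2, 0.1, -0.4]
opening: 0.0403
[-0.24107347  0.27683518  0.20926869]
```

View pics/w2.png

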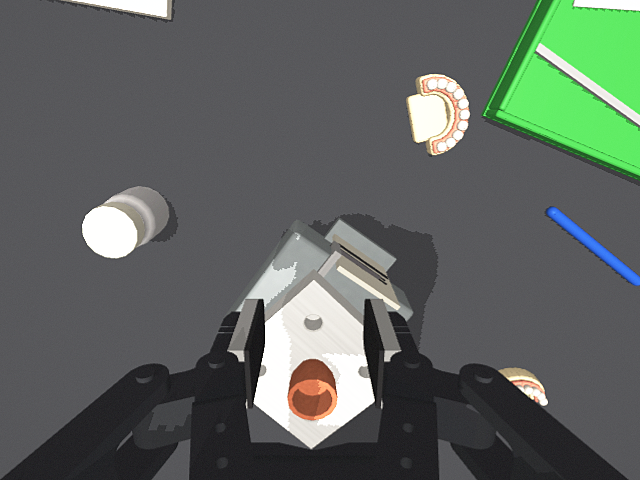

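```bash
python3 - <<'E'
from h import *
crop("w2",310,205,110,110,6,"cg2");crop("w1",225,105,210,200,3.8,"cp1") if 0 else crop("w1",225,110,200,190,3,"cp1")
E
```

```text
(no output)
```

View pics/cg2.png

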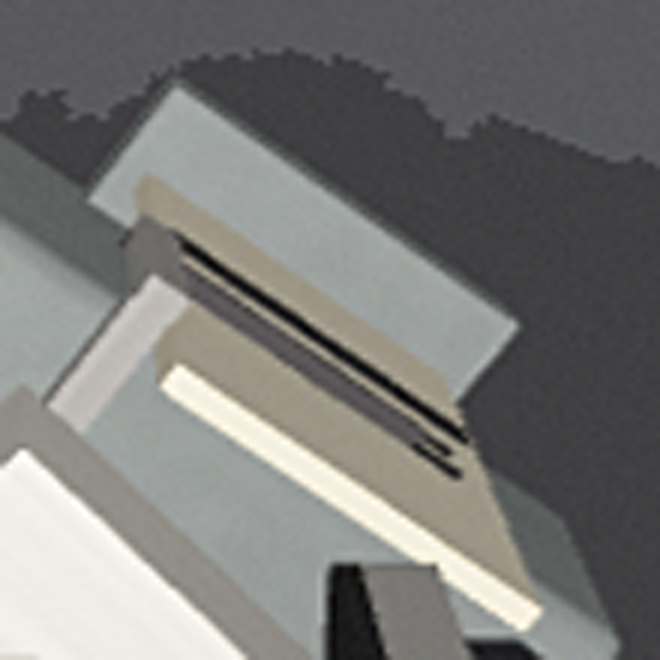

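View pics/cp1.png

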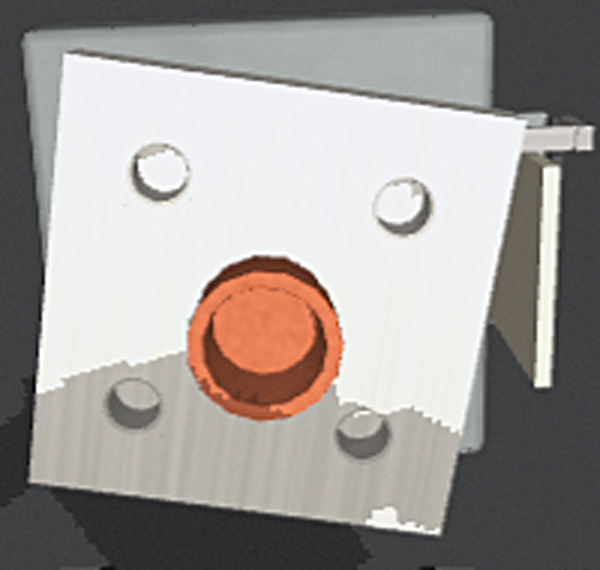

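```bash
python3 - <<'E'
from h import *
crop("w2",240,265,150,190,3.1,"cp2")
E
```

```text
(no output)
```

View pics/cp2.png

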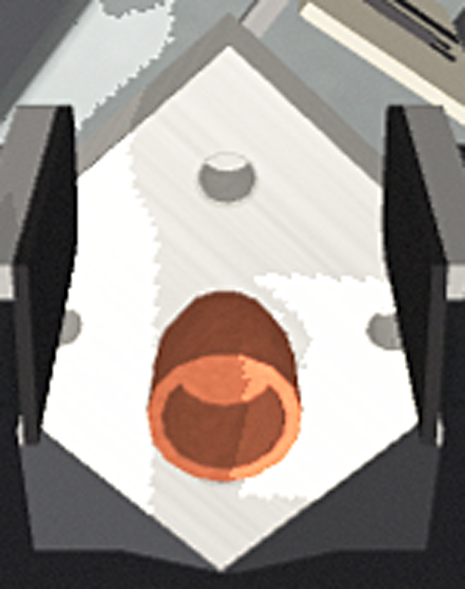

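```bash
python3 - <<'E'
from h import *
t=load("top1");a=load("w1");b=load("w2")
f=lambda p,o,k:(o[0]+(p[0]+.5)/k-.5,o[1]+(p[1]+.5)/k-.5)
T=lambda x,y:(t,*f((x,y),(165,235),6));A=lambda x,y:(a,*f((x,y),(225,110),3));B=lambda x,y:(b,*f((x,y),(240,265),3.1))
print("w1w2 s1",tri([A(403,207),B(227,178)]));print("corner",tri([A(526,119),B(229,46)]));print("corner--",tri([A(31,483),B(220,571)]))
for n,x,y in [("s1",T(239,191),A(403,207)),("s2",T(390,267),A(362,433)),("s3",T(307,424),A(133,404)),("s4",T(154,347),A(160,172))]:
    p,e=tri([x,y]);print(n,p.round(4),e[0].__round__(4),"top@.109",atz(*x,.109)[:2].round(4),"w1@.109",atz(*y,.109)[:2].round(4))
print(atz(*B(227,178),.109))
E
```

```text
w1w2 s1 (array([0.54046936, 0.24658179, 0.10555104]), [0.00016343773639606983, 0.00016343773639611946])
corner (array([0.5737546 , 0.25854775, 0.10683153]), [0.00012789643360616682, 0.00012789643360620033])
corner-- (array([0.42848325, 0.20620295, 0.10845684]), [0.00019796299469562078, 0.0001979629946956289])
s1 [0.5418 0.2467 0.1066] 0.0014 top@.109 [0.5429 0.2459] w1@.109 [0.5403 0.2475]
s2 [0.5162 0.1927 0.1063] 0.0013 top@.109 [0.5172 0.1918] w1@.109 [0.515  0.1941]
s3 [0.4619 0.2179 0.107 ] 0.0011 top@.109 [0.4628 0.2169] w1@.109 [0.4613 0.219 ]
s4 [0.4876 0.2721 0.1071] 0.001 top@.109 [0.4883 0.2711] w1@.109 [0.487  0.2728]
[0.542393   0.24713601 0.109     ]
```

```bash
python3 -m handwheel '{"offset":[[-0.15,-1.2,0],[-0.3,-2.4,0],[-0.45,-3.6,0],[-0.6,-4.8,0],[-0.75,-6.0,0],[-0.9,-7.2,0],[-1.1,-8.4,0],[-1.3,-9.6,0],[-1.45,-10.8,0],[-1.5,-11.8,0]],"roll":[0,0,0,0,0,0,0,0,0,0]}' 40 30; python3 - <<'E'
from h import *
grab("wrist","w3");print(ctrl.get_obs()['tool_pos'],ctrl.get_obs()['tool_rot'])
E
```

```text
t: 3.35
tool_pos: [0.5502, -0.2032, 0.2219]
tool_rot: [2.581, -1.791, 0.002]
contact_force: [0.6, -0.4, -0.4]
opening: 0.0402
[ 0.54992663 -0.20833751  0.22187138] [ 2.57417097 -1.79412528  0.00514029]
```

View pics/w3.png

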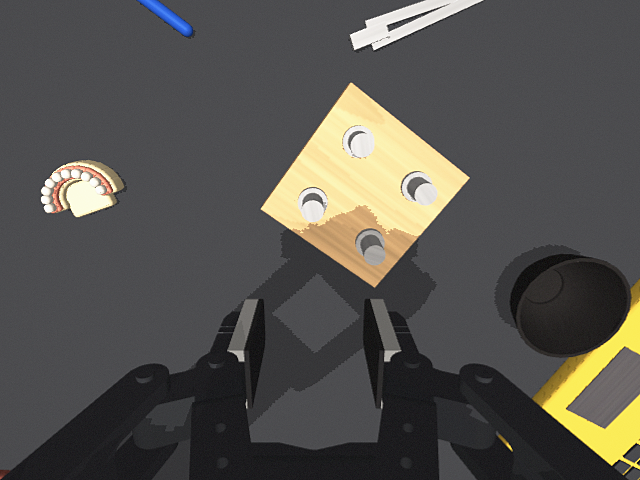

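```bash
python3 - <<'E'
from h import *
crop("w3",285,110,170,170,4,"cr3")
E
```

```text
(no output)
```

View pics/cr3.png

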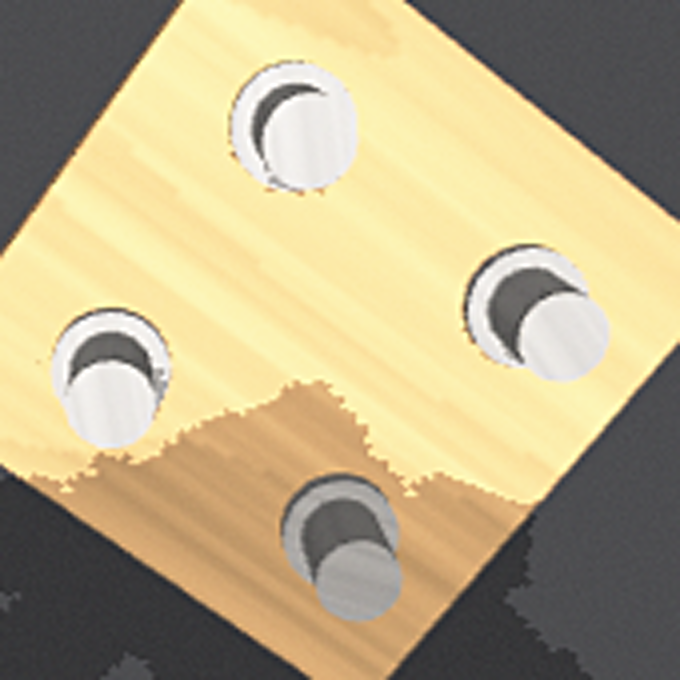

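```bash
python3 - <<'E'
from h import *
t=load("top1");a=load("w3");b=load("w2")
f=lambda p,o,k:(o[0]+(p[0]+.5)/k-.5,o[1]+(p[1]+.5)/k-.5)
T=lambda x,y:(t,*f((x,y),(385,220),6));A=lambda x,y:(a,*f((x,y),(285,110),4));B=lambda x,y:(b,*f((x,y),(240,265),3.1))
for n,x,y in [("A",T(217,136),A(311,141)),("B",T(383,185),A(564,336)),("C",T(175,300),A(112,403)),("D",T(342,350),A(357,580))]:
    p,e=tri([x,y]);print(n,p.round(4),e[0].__round__(4),"top",atz(*x,.058)[:2].round(4),"w",atz(*y,.058)[:2].round(4))
print("s1 w2@.107",atz(*B(227,178),.107))
o=ctrl.get_obs();print(o['t'],o['tool_pos'],R.from_rotvec(o['tool_rot']).as_matrix()[:,0])
# camera in tool frame for the three wrist views
E
```

```text
A [ 0.6102 -0.2178  0.0698] 0.0002 top [ 0.6126 -0.2202] w [ 0.6095 -0.2197]
B [ 0.5933 -0.2782  0.0672] 0.0004 top [ 0.5951 -0.2812] w [ 0.5922 -0.281 ]
C [ 0.5499 -0.2018  0.0643] 0.0001 top [ 0.5507 -0.2031] w [ 0.5483 -0.2023]
D [ 0.5325 -0.2617  0.0645] 0.0004 top [ 0.5333 -0.2638] w [ 0.5305 -0.2632]
s1 w2@.107 [0.54126614 0.2467178  0.107     ]
3.4 [ 0.54992663 -0.20833751  0.22187138] [ 0.34610214 -0.93818402  0.00490403]
```

```bash
python3 -m handwheel '{"offset":[[0,0,-0.3],[0,0,-0.7],[0,0,-1.2],[0,0,-1.7],[0,0,-2.2],[0,0,-2.5],[0,0,-2.5],[0,0,-2.5],[0,0,-2.5],[0,0,-2.5]],"roll":[0,0,0,0,0,0,0,0,0,0]}' 40 30; python3 - <<'E'
from h import *
grab("wrist","w4");grab("top","top4");grab("side","side4");o=ctrl.get_obs();print(o['tool_pos'],o['contact_force'])
crop("w4",220,120,200,250,2.4,"cw4");crop("side4",250,270,120,110,6,"cs4")
E
```

```text
t: 4.4
tool_pos: [0.552, -0.2012, 0.1227]
tool_rot: [-2.581, 1.791, -0.004]
contact_force: [0.7, 0.5, -0.2]
opening: 0.0397
[ 0.55156832 -0.2011464   0.1221268 ] [-0.8792804   0.10481737 -0.81017123]
```

View pics/w4.png

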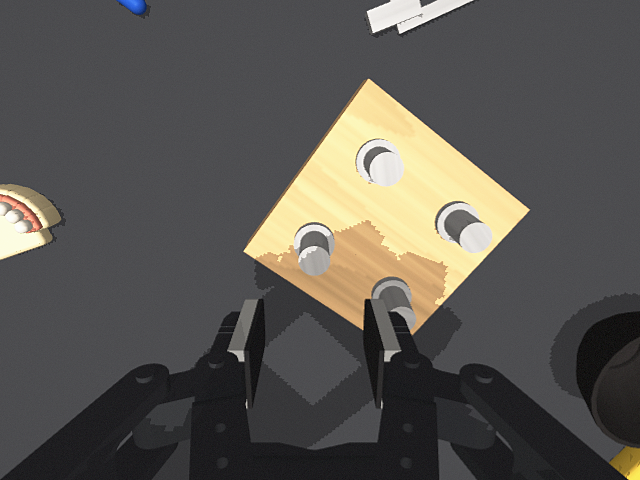

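View pics/cs4.png

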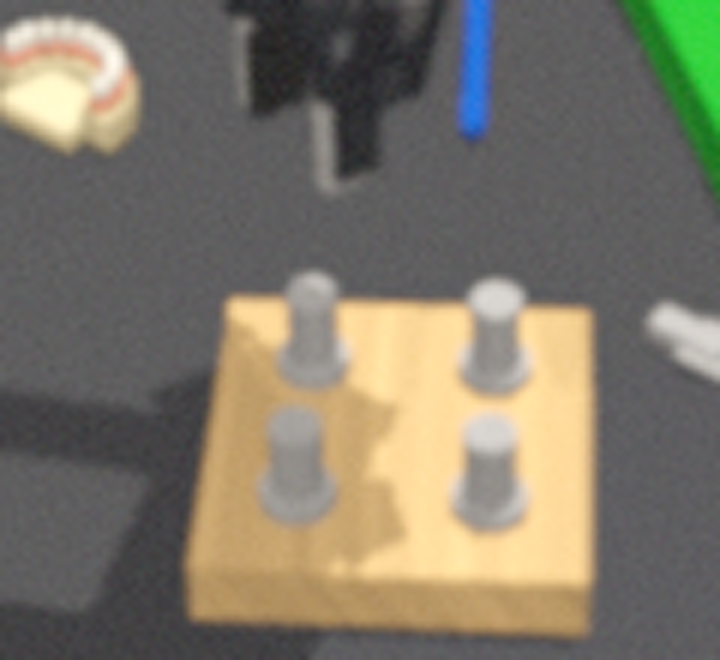

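Slug C's knob top is at (315,261) in the wrist view, in line with the finger midline (about 314).

```bash
python3 - <<'E'
from h import *
t=load("top1");a=load("w4")
f=lambda p,o,k:(o[0]+(p[0]+.5)/k-.5,o[1]+(p[1]+.5)/k-.5)
T=lambda x,y:(t,*f((x,y),(385,220),6))
for n,x,y in [("A",T(217,136),(a,387,168)),("C",T(175,300),(a,315,261))]:
    p,e=tri([x,y]);print(n,p.round(4),e[0].__round__(4),"w",atz(*y,.058)[:2].round(4))
o=ctrl.get_obs();M=R.from_rotvec(o['tool_rot']).as_matrix()
for tag in["w2","w4"]:
  d=load(tag);print(proj(d,o['tool_pos'])) if tag=="w4" else 0
p=atz(a,315,261,.058);print(M.T@(p-o['tool_pos']))
E
```

```text
A [ 0.6108 -0.218   0.0666] 0.0003 w [ 0.6101 -0.2196]
C [ 0.55   -0.202   0.0635] 0.0 w [ 0.5479 -0.2028]
[315.21387904 311.44638913]
[0.00014967 0.00409479 0.06412325]
```

```bash
python3 -m handwheel '{"offset":[[-0.05,-0.02,-0.3],[-0.05,-0.02,-0.7],[-0.05,-0.02,-1.1],[-0.05,-0.02,-1.5],[-0.05,-0.02,-1.8],[-0.05,-0.02,-2.05],[-0.05,-0.02,-2.18],[-0.05,-0.02,-2.18],[-0.05,-0.02,-2.18],[-0.05,-0.02,-2.18]],"roll":[0,0,0,0,0,0,0,0,0,0]}' 40 30; python3 - <<'E'
from h import *
grab("wrist","w5");o=ctrl.get_obs();print(o['tool_pos'],o['contact_force'])
E
```

```text
t: 5.55
tool_pos: [0.5499, -0.2021, 0.0351]
tool_rot: [-2.581, 1.791, -0.003]
contact_force: [0.4, -0.6, -0.8]
opening: 0.0402
[ 0.54982953 -0.20201496  0.03505071] [-0.14439575  0.97478636  0.73346756]
```

View pics/w5.png

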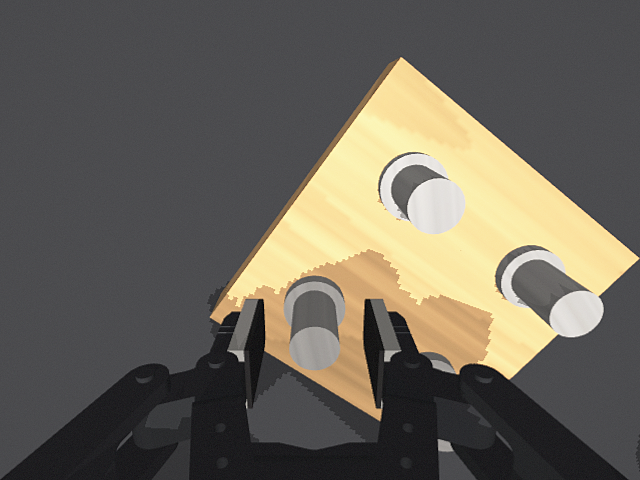

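```bash
python3 - <<'E'
from h import *
d=load("w5");o=ctrl.get_obs();p=o['tool_pos'].copy();p[2]=.058;print(proj(d,p));M=R.from_rotvec(o['tool_rot']).as_matrix();print(M.T@(atz(d,315,347,.058)-p),o['t'])
E
python3 -m handwheel '{"offset":[[0,0,0],[0,0,0],[0,0,0],[0,0,0],[0,0,0],[0,0,0],[0,0,0.2],[0,0,0.5],[0,0,0.9],[0,0,1.3]],"roll":[0,0,0,0,0,0,0,0,0,0]}' 0 40; python3 - <<'E'
from h import *
grab("wrist","w6");o=ctrl.get_obs();print(o['tool_pos'],o['contact_force'])
E
```

```text
[315.9139751  344.03370769]
[-3.20764770e-04  1.21782057e-03 -1.83355280e-06] 5.6
t: 6.6
tool_pos: [0.5489, -0.2015, 0.0874]
tool_rot: [2.581, -1.791, -0.001]
contact_force: [-0.2, 0.4, -0.8]
opening: 0.0164
[ 0.55103263 -0.20256568  0.09105986] [ 1.14958643 -0.34205382  1.55068091]
```

View pics/w6.png

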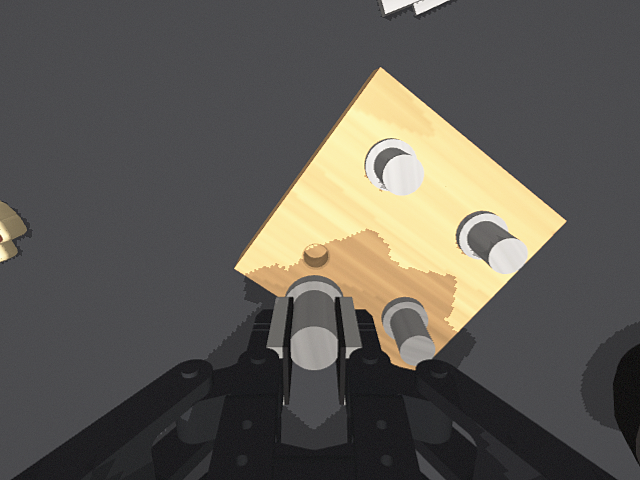

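The slug is gripped and lifted, and its empty rack hole shows at (316,255). Now I'll carry it to socket s1.

```bash
python3 -m handwheel '{"offset":[[0,0.5,0.4],[0,1.5,0.9],[0,2.6,1.4],[-0.05,3.7,1.8],[-0.1,4.8,2.0],[-0.15,5.9,2.0],[-0.17,7.0,2.0],[-0.18,8.1,2.0],[-0.18,9.2,2.0],[-0.18,10.0,2.0]],"roll":[0,0,0,0,0,0,0,0,0,0]}'; python3 -m handwheel '{"offset":[[0,0.5,0],[0,0.9,0],[0,1.15,0],[0,1.22,0],[0,1.22,0],[0,1.22,0],[0,1.22,0],[0,1.22,-0.1],[0,1.22,-0.2],[0,1.22,-0.2]],"roll":[0,0,0,0,0,0,0,0,0,0]}'; python3 - <<'E'
from h import *
grab("wrist","w7");grab("side","side7");grab("top","top7");o=ctrl.get_obs();print(o['tool_pos'],o['contact_force'])
crop("side7",200,140,120,120,5,"cs7");crop("top7",165,215,120,120,5,"ct7")
E
```

```text
t: 7.65
tool_pos: [0.5415, 0.2009, 0.1671]
tool_rot: [-2.582, 1.788, -0.001]
contact_force: [0.2, 0.1, -1.1]
opening: 0.0166
t: 8.65
tool_pos: [0.5414, 0.2467, 0.1569]
tool_rot: [2.58, -1.791, -0.002]
contact_force: [0.8, -0.8, -0.7]
opening: 0.0163
[0.54190416 0.24704177 0.15796828] [ 0.19347154 -0.8475617  -0.5835707 ]
```

View pics/w7.png

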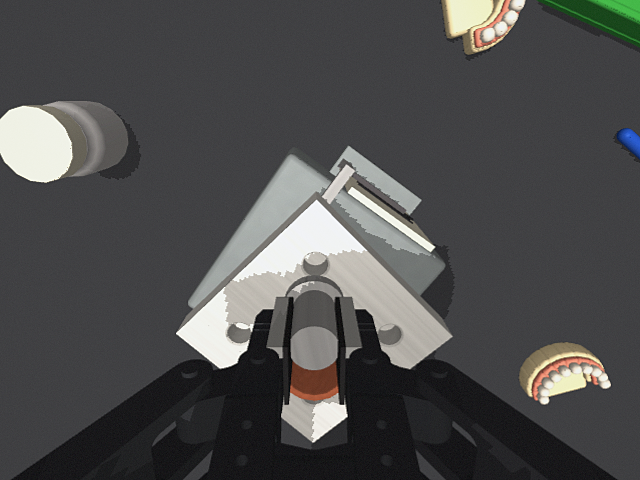

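View pics/cs7.png

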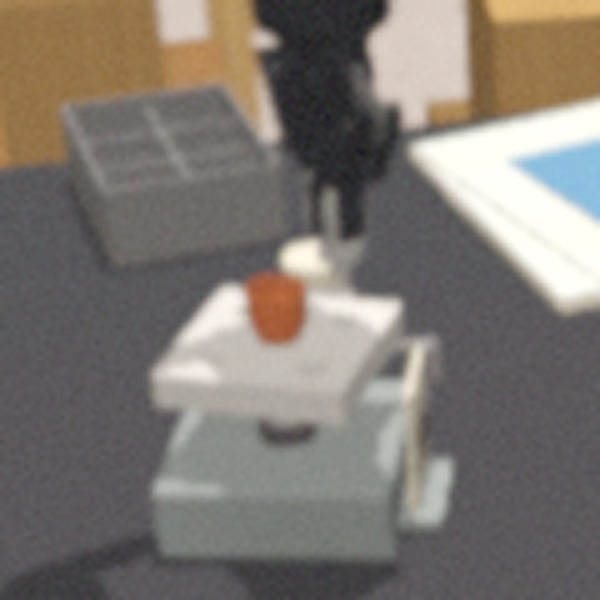

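View pics/ct7.png

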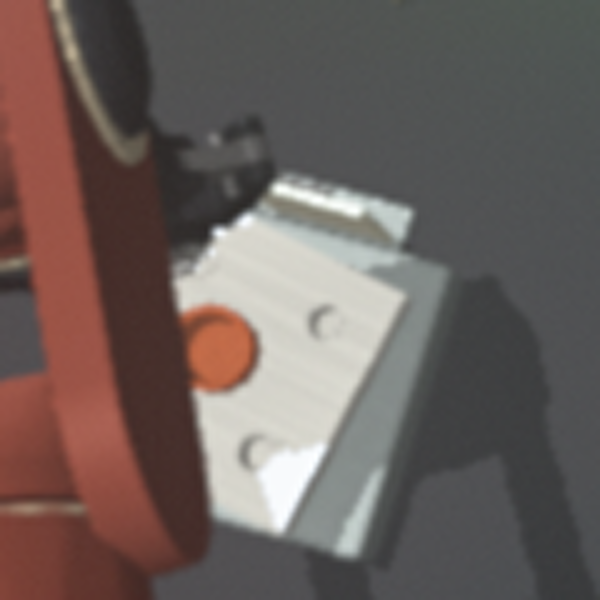

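```bash
python3 - <<'E'
from h import *
crop("w7",270,235,90,60,8,"cw7")
d=load("w7");o=ctrl.get_obs();p=o['tool_pos'];z=p[2]
for zz in(.105,.107,.109):print(atz(d,316,264,zz))
print("knob",atz(d,314.5,344,z+.023),p)
E
```

```text
[0.54053203 0.24592911 0.105     ]
[0.54131986 0.24623567 0.107     ]
[0.54210768 0.24654223 0.109     ]
knob [0.54198387 0.24745089 0.18096828] [0.54190416 0.24704177 0.15796828]
```

View pics/cw7.png

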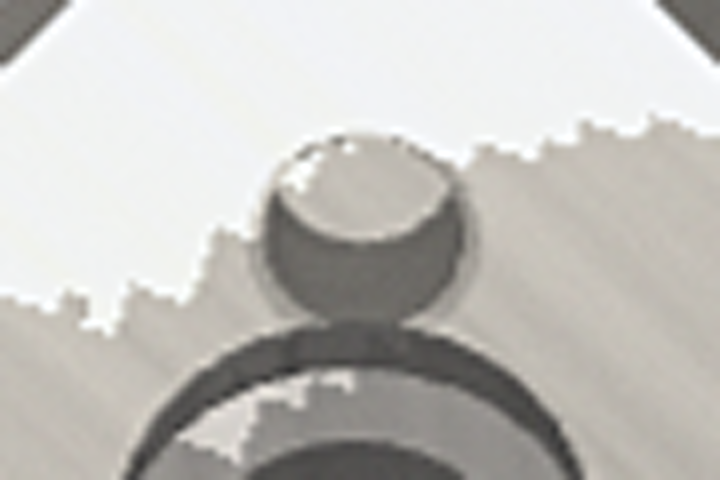

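```bash
python3 -m handwheel '{"offset":[[-0.01,-0.02,-0.15],[-0.01,-0.02,-0.3],[-0.01,-0.02,-0.45],[-0.01,-0.02,-0.55],[-0.01,-0.02,-0.65],[-0.01,-0.02,-0.72],[-0.01,-0.02,-0.79],[-0.01,-0.02,-0.86],[-0.01,-0.02,-0.86],[-0.01,-0.02,-0.86]],"roll":[0,0,0,0,0,0,0,0,0,0]}'; python3 - <<'E'
from h import *
grab("wrist","w8");grab("side","side8");o=ctrl.get_obs();print(o['tool_pos'],o['contact_force'],o['wrist_torque'])
crop("side8",200,140,120,120,5,"cs8")
E
```

```text
t: 9.8
tool_pos: [0.5416, 0.2463, 0.1238]
tool_rot: [-2.581, 1.791, -0.0]
contact_force: [0.3, -0.3, -0.3]
opening: 0.0167
[0.54170765 0.24632415 0.12397762] [-0.4310211  -0.02956409 -0.07153374] [ 0.01165014 -0.00261921  0.01526244]
```

View pics/w8.png

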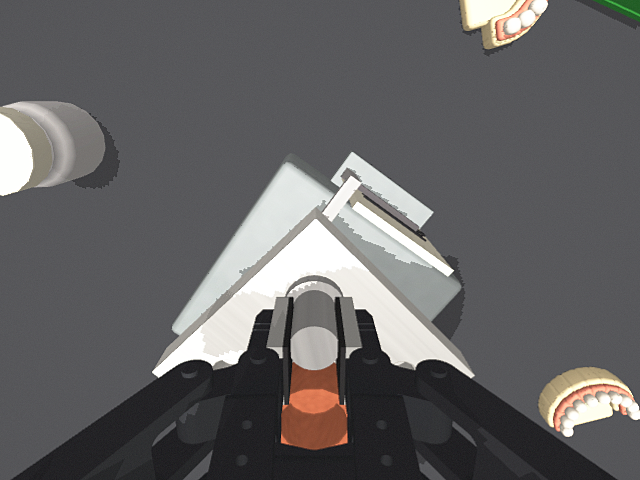

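View pics/cs8.png

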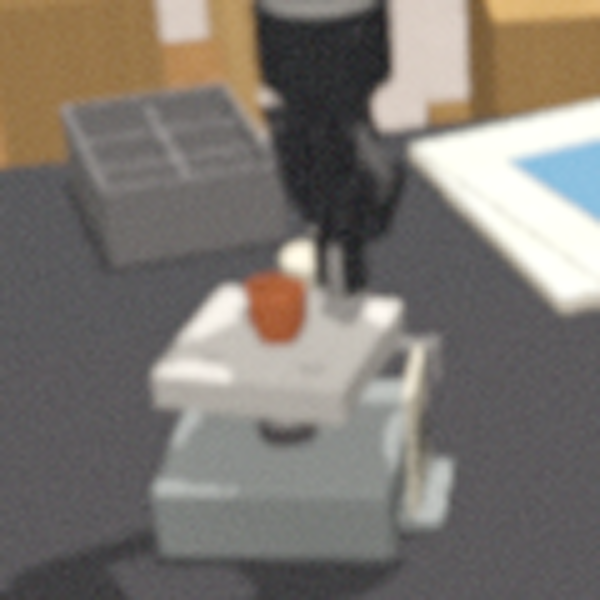

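The pan corner in the side view is unchanged between the two pictures (about (153,378) in the crop), so the stem has entered the socket. I'll seat it.

```bash
python3 -m handwheel '{"offset":[[0,0,-0.05],[0,0,-0.1],[0,0,-0.15],[0,0,-0.19],[0,0,-0.23],[0,0,-0.27],[0,0,-0.3],[0,0,-0.3],[0,0,-0.3],[0,0,-0.3]],"roll":[0,0,0,0,0,0,0,0,0,0]}'; python3 - <<'E'
from h import *
grab("wrist","w9");grab("side","side9");o=ctrl.get_obs();print(o['tool_pos'],o['contact_force'],o['wrist_torque'])
crop("side9",200,140,120,120,5,"cs9");crop("w9",270,250,100,100,5,"cw9")
g=lambda t:load(t)["img"][205:228,225:290].astype(np.float32).mean(2)
for a in("side8","side9"):print(cv2.phaseCorrelate(g("side7"),g(a)))
E
```

```text
t: 10.9
tool_pos: [0.5416, 0.2463, 0.1118]
tool_rot: [-2.581, 1.791, -0.0]
contact_force: [-0.4, 0.0, -0.2]
opening: 0.0168
[0.54156994 0.24628297 0.1117693 ] [-0.01606699 -0.49606222  0.7771925 ] [-0.07689483 -0.00010495  0.00708902]
((-0.0445215156652381, -0.04568061806372192), 0.9762778925123038)
((0.2564289813343308, 0.7223589230304039), 0.8103809011755166)
```

View pics/w9.png

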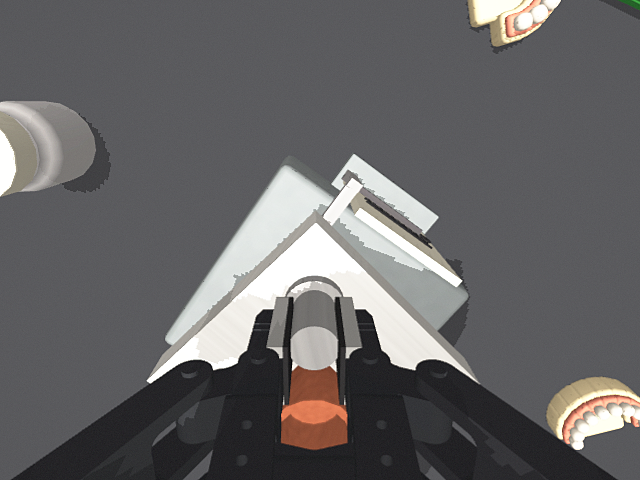

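View pics/cs9.png

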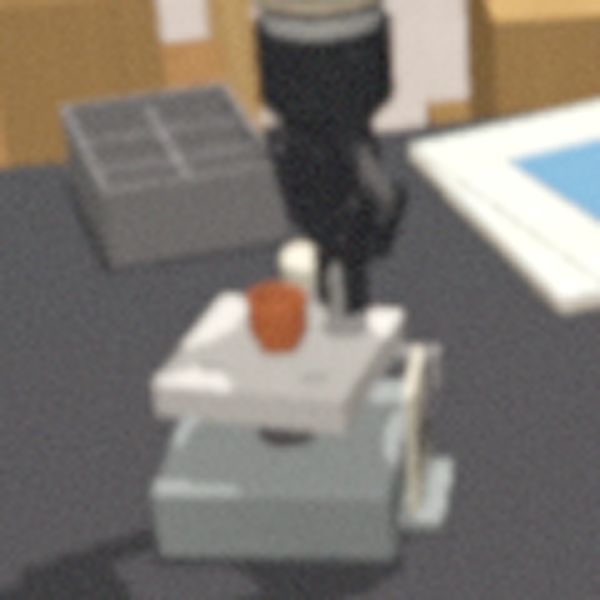

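```bash
python3 -m handwheel '{"offset":[[0,0,0],[0,0,0],[0,0,0],[0,0,0],[0,0,0],[0,0,0],[0,0,0.2],[0,0,0.6],[0,0,1.1],[0,0,1.6]],"roll":[0,0,0,0,0,0,0,0,0,0]}' 40; python3 - <<'E'
from h import *
grab("wrist","w10");grab("side","side10");o=ctrl.get_obs();print(o['tool_pos'],o['contact_force'],o['opening'])
crop("side10",200,140,120,120,5,"cs10")
E
```

```text
t: 12.0
tool_pos: [0.5419, 0.2464, 0.178]
tool_rot: [-2.58, 1.79, -0.001]
contact_force: [0.7, -0.8, 0.5]
opening: 0.0402
[0.54414499 0.24715019 0.18126261] [0.63998462 0.3514397  0.91279532] 0.04018060153179278
```

View pics/w10.png

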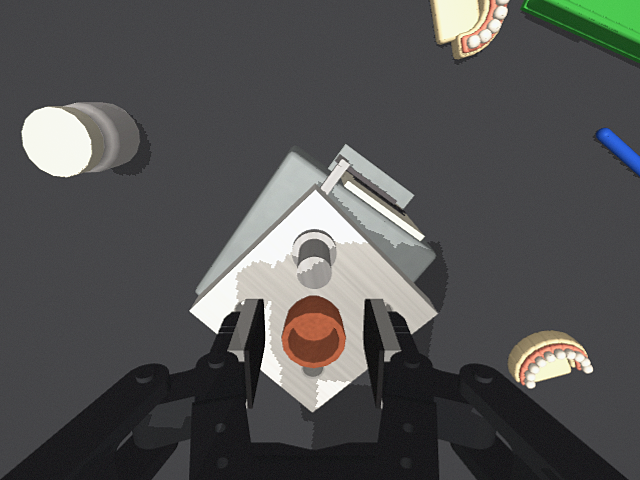

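View pics/cs10.png

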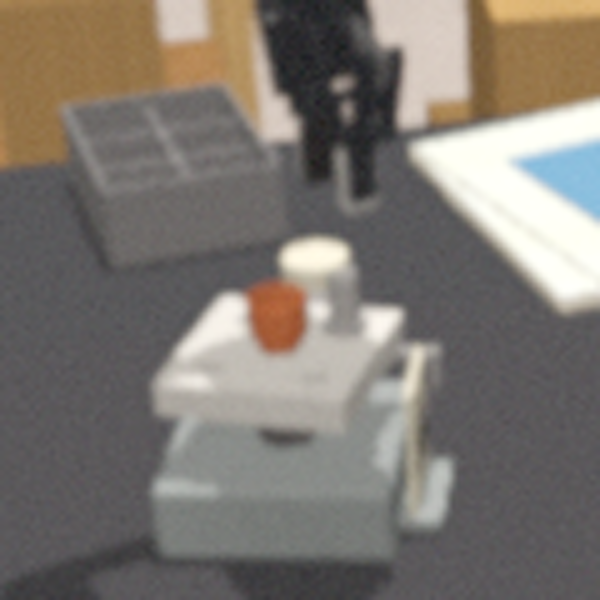

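```bash
python3 - <<'E'
from h import *
d=load("w10");z=.101
a=atz(d,316.5,187,z);b=atz(d,312.5,412,z);print(a,b,(a+b)/2,np.degrees(np.arctan2(*(a-b)[1::-1])))
print(atz(d,190,311,z),atz(d,438,311,z));l=atz(d,190,311,z)-atz(d,438,311,z);print(np.degrees(np.arctan2(l[1],l[0])))
k=atz(d,314,270,.135);print(k)
d=load("w1");z=.107;A=lambda x,y:atz(d,225+(x+.5)/3-.5,110+(y+.5)/3-.5,z)
for p,q in[((526,119),(31,483)),((66,52),(441,534))]:
  l=A(*p)-A(*q);print(A(*p),A(*q),(A(*p)+A(*q))/2,np.degrees(np.arctan2(l[1],l[0])))
l=A(403,207)-A(133,404);print(np.degrees(np.arctan2(l[1],l[0])))
E
```

```text
[0.57535784 0.2580897  0.101     ] [0.42727509 0.20536014 0.101     ] [0.50131646 0.23172492 0.101     ] 19.59988451985033
[0.47406946 0.30458255 0.101     ] [0.52836815 0.15919177 0.101     ]
110.4790134678236
[0.54124465 0.24686231 0.135     ]
[0.57372378 0.25870625 0.107     ] [0.42797232 0.2054738  0.107     ] [0.50084805 0.23209002 0.107     ] 20.063585357591926
[0.47486171 0.30541441 0.107     ] [0.52716501 0.15924335 0.107     ] [0.50101336 0.23232888 0.107     ] 109.68835372951268
19.823031798182118
```

Slug 1 is seated upright at (314,255), and its knob position (0.5412,0.2469) is 42.8 mm from the pan centre. The pan angle is unchanged at 20°. The pan is now at about 0.101, so it has sunk about 17 mm. I'll fetch slug A.

```bash
python3 -m handwheel '{"offset":[[0.1,-0.6,0],[0.2,-1.6,0],[0.4,-2.7,0],[0.6,-3.8,0],[0.8,-4.9,0],[1.0,-6.0,0],[1.2,-7.1,0],[1.4,-8.2,0],[1.6,-9.3,0],[1.7,-10.4,0]],"roll":[0,0,0,0,0,0,0,0,0,0]}' 40; python3 -m handwheel '{"offset":[[0.06,-0.6,-0.2],[0.06,-1.0,-0.5],[0.06,-1.2,-0.9],[0.06,-1.23,-1.3],[0.06,-1.23,-1.7],[0.06,-1.23,-1.9],[0.06,-1.23,-1.9],[0.06,-1.23,-1.9],[0.06,-1.23,-1.9],[0.06,-1.23,-1.9]],"roll":[0,0,0,0,0,0,0,0,0,0]}'; python3 - <<'E'
from h import *
grab("wrist","w11");o=ctrl.get_obs();print(o['tool_pos'],o['contact_force'],o['opening'])
E
```

```text
t: 13.1
tool_pos: [0.6096, -0.1715, 0.1755]
tool_rot: [-2.581, 1.791, -0.0]
contact_force: [0.7, 0.1, -0.4]
opening: 0.0397
t: 14.1
tool_pos: [0.6127, -0.2191, 0.101]
tool_rot: [-2.581, 1.79, -0.003]
contact_force: [0.6, 0.9, 0.3]
opening: 0.0401
[ 0.61254137 -0.21906514  0.10077416] [ 0.47124697 -0.46354378  0.86059838] 0.03982849379405465
```

View pics/w11.png

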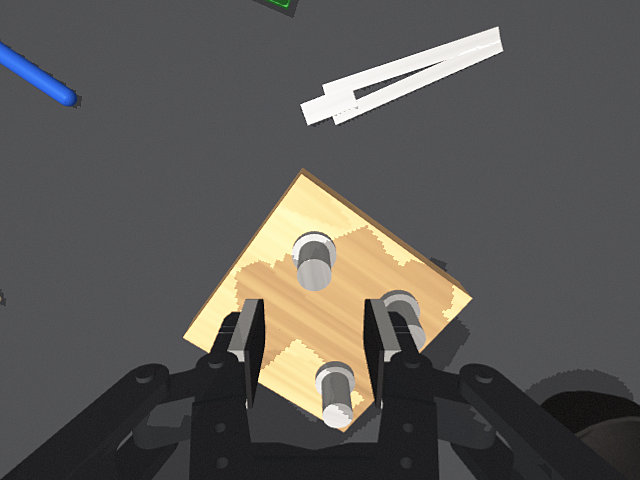

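Slug A's knob is at (314,275), centred between the fingers. I'll descend and grip it.

```bash
python3 -m handwheel '{"offset":[[-0.02,0,-0.3],[-0.02,0,-0.6],[-0.02,0,-0.9],[-0.02,0,-1.2],[-0.02,0,-1.45],[-0.02,0,-1.6],[-0.02,0,-1.65],[-0.02,0,-1.65],[-0.02,0,-1.65],[-0.02,0,-1.65]],"roll":[0,0,0,0,0,0,0,0,0,0]}'; python3 - <<'E'
from h import *
d=grab("wrist","w12");o=ctrl.get_obs();p=o['tool_pos'].copy();print(p,o['contact_force'],o['opening']);p[2]=.058;print(proj(d,p));crop("w12",240,250,150,130,5,"cw12")
E
```

```text
t: 15.15
tool_pos: [0.6117, -0.2192, 0.0345]
tool_rot: [-2.581, 1.791, -0.002]
contact_force: [-0.5, 0.9, -0.1]
opening: 0.0398
[ 0.61165079 -0.21914093  0.03449819] [ 0.32231988 -0.76033765 -0.58900604] 0.04018490532425849
[315.92443754 344.97931899]
```

View pics/w12.png

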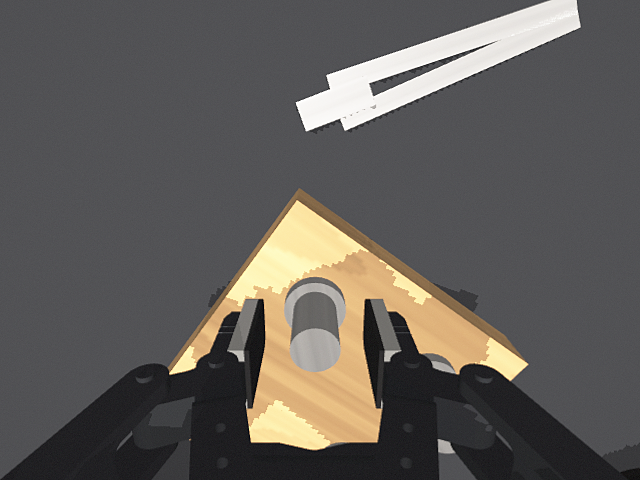

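```bash
python3 -m handwheel '{"offset":[[0,0,0],[0,0,0],[0,0,0],[0,0,0],[0,0,0],[0,0,0],[0,0,0.2],[0,0,0.5],[0,0,1.0],[0,0,1.5]],"roll":[0,0,0,0,0,0,0,0,0,0]}' 0 40; python3 -m handwheel '{"offset":[[-0.2,0.5,0.5],[-0.5,1.5,1.0],[-0.9,2.5,1.5],[-1.3,3.5,1.9],[-1.7,4.6,2.0],[-2.1,5.7,2.0],[-2.5,6.8,2.0],[-2.9,7.9,2.0],[-3.3,9.0,2.0],[-3.6,10.0,2.0]],"roll":[0,0,0,0,0,0,0,0,0,0]}';  python3 -m handwheel '{"offset":[[-0.1,0.4,0],[-0.13,0.7,0],[-0.13,0.88,0],[-0.13,0.92,0],[-0.13,0.92,0],[-0.13,0.92,-0.2],[-0.13,0.92,-0.3],[-0.13,0.92,-0.4],[-0.13,0.92,-0.4],[-0.13,0.92,-0.4]],"roll":[0,0,0,0,0,0,0,0,0,0]}'; python3 - <<'E'
from h import *
grab("wrist","w13");grab("side","side13");grab("top","top13");o=ctrl.get_obs();print(o['tool_pos'],o['contact_force'])
crop("side13",200,140,120,120,5,"cs13");crop("top13",165,215,120,120,5,"ct13")
E
```

```text
t: 16.2
tool_pos: [0.6105, -0.2186, 0.0943]
tool_rot: [2.581, -1.791, -0.003]
contact_force: [0.3, -0.2, -0.2]
opening: 0.0167
t: 17.2
tool_pos: [0.4656, 0.1828, 0.1744]
tool_rot: [-2.581, 1.79, 0.0]
contact_force: [0.4, 0.0, -1.3]
opening: 0.0164
t: 18.2
tool_pos: [0.4619, 0.2177, 0.1575]
tool_rot: [2.581, -1.791, -0.0]
contact_force: [0.6, 0.2, -0.6]
opening: 0.0164
[0.46216181 0.21793858 0.15801535] [-0.34682691 -0.2691292  -0.6868129 ]
```

View pics/w13.png

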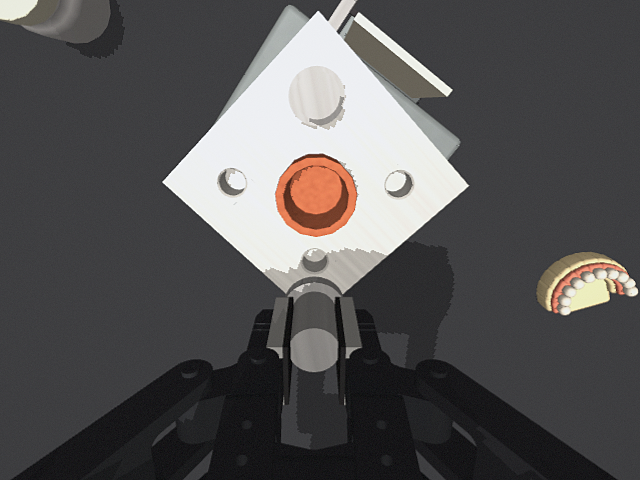

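View pics/cs13.png

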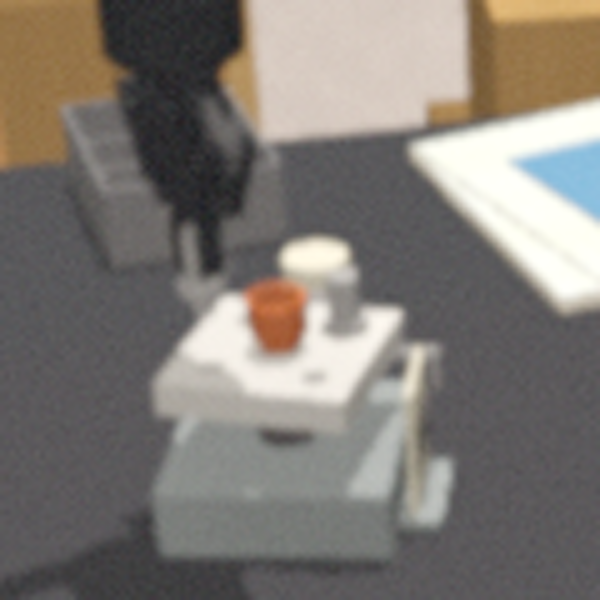

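```bash
python3 - <<'E'
from h import *
d=load("w7");p7=np.array([.5416,.2463]);
e=load("w13");p13=np.array([.46216,.21794])
# bias: known seat1 point (TCP-equivalent) vs w7 measured
s=atz(d,315.4,264,.1073)[:2];print(s-p7)
for z in(.100,.1015,.103):print("s3 corrected",atz(e,315,259,z)[:2]-(s-p7))
o=ctrl.get_obs();print(o['tool_pos'])
crop("w13",270,235,90,60,8,"cw13")
E
```

```text
[-0.00027218  0.00027702]
s3 corrected [0.46178268 0.21740726]
s3 corrected [0.46235187 0.21762484]
s3 corrected [0.46292106 0.21784242]
[0.46216181 0.21793858 0.15801535]
```

View pics/cw13.png

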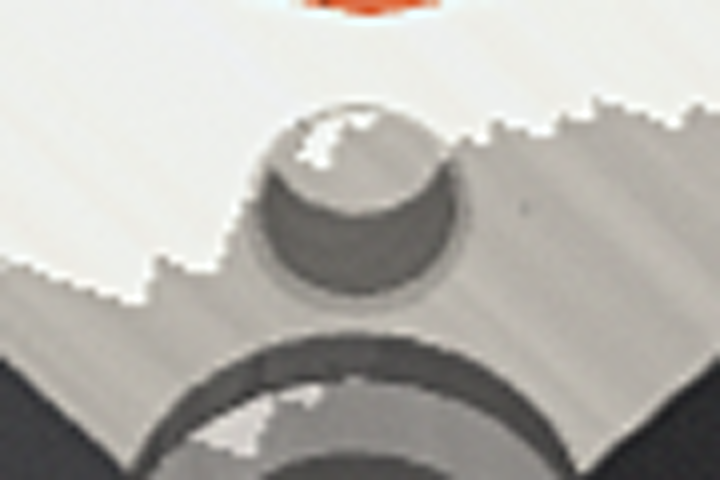

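The socket at (315,260) lies under the TCP to within about 0.5 mm. I'll lower the slug.

```bash
python3 -m handwheel '{"offset":[[0,-0.01,-0.15],[0,-0.01,-0.3],[0,-0.01,-0.45],[0,-0.01,-0.6],[0,-0.01,-0.72],[0,-0.01,-0.8],[0,-0.01,-0.87],[0,-0.01,-0.94],[0,-0.01,-1.0],[0,-0.01,-1.0]],"roll":[0,0,0,0,0,0,0,0,0,0]}'; python3 - <<'E'
from h import *
grab("wrist","w14");grab("side","side14");o=ctrl.get_obs();print(o['tool_pos'],o['contact_force'],o['wrist_torque'])
crop("side14",200,140,120,120,5,"cs14")
g=lambda t:load(t)["img"][215:255,245:290].astype(np.float32).mean(2)
g2=lambda t:load(t)["img"][192:215,246:268].astype(np.float32).mean(2)
for a in("side10","side14"):print(cv2.phaseCorrelate(g2("side13"),g2(a)))
E
```

```text
t: 19.35
tool_pos: [0.462, 0.2175, 0.1175]
tool_rot: [-2.581, 1.791, -0.0]
contact_force: [-0.6, 0.3, -1.3]
opening: 0.0164
[0.46206558 0.21752689 0.11782042] [-0.1284098   0.68890471 -1.46639287] [-0.0338821  -0.0005591   0.03306192]
((-0.22419051108253818, -0.013414857589637563), 0.9066059721840752)
((0.0439999495708463, -0.06631025484372799), 0.9506146377987332)
```

View pics/cs14.png

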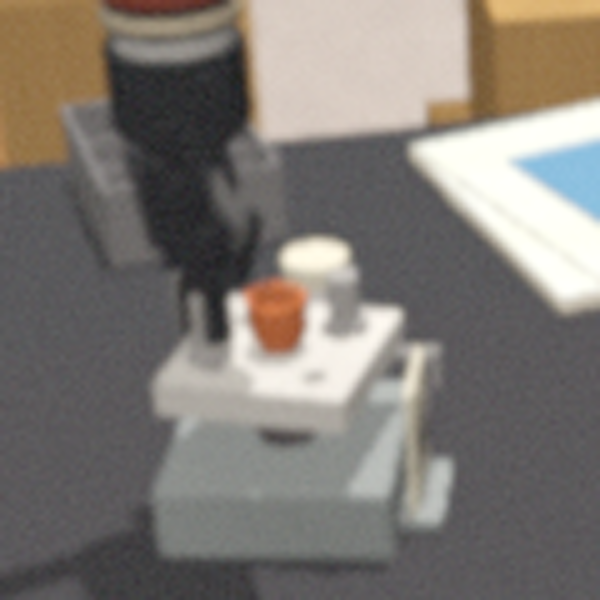

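View pics/w14.png

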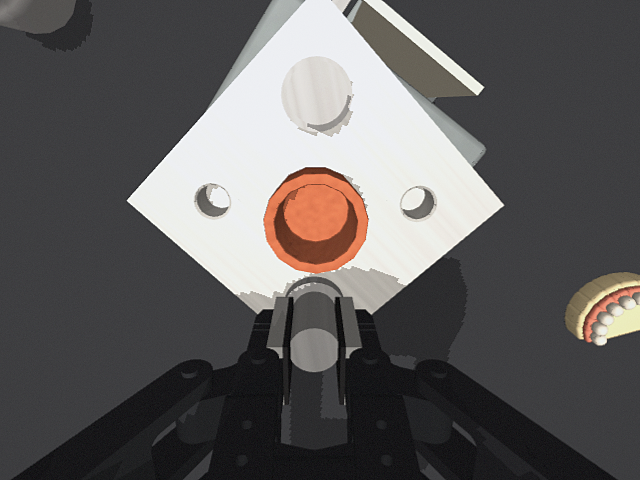

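The crucible has not shifted (0.07 px), so the stem is in the socket. I'll seat it next.

```bash
python3 -m handwheel '{"offset":[[0,0,-0.05],[0,0,-0.1],[0,0,-0.14],[0,0,-0.18],[0,0,-0.22],[0,0,-0.26],[0,0,-0.3],[0,0,-0.3],[0,0,-0.3],[0,0,-0.3]],"roll":[0,0,0,0,0,0,0,0,0,0]}'; python3 - <<'E'
from h import *
grab("wrist","w15");grab("side","side15");o=ctrl.get_obs();print(o['tool_pos'],o['contact_force'],o['wrist_torque'])
crop("side15",200,140,120,120,5,"cs15")
g2=lambda t:load(t)["img"][192:215,246:268].astype(np.float32).mean(2)
print(cv2.phaseCorrelate(g2("side14"),g2("side15")))
E
```

```text
t: 20.45
tool_pos: [0.462, 0.2175, 0.1058]
tool_rot: [-2.581, 1.791, -0.0]
contact_force: [1.0, -0.0, 0.0]
opening: 0.0164
[0.46201727 0.21749405 0.10580636] [-0.55353975 -0.1246398  -0.0673478 ] [ 0.00049068 -0.03252317  0.02556878]
((0.2667127408128369, 0.9296341060280984), 0.7139663404474655)
```

View pics/cs15.png

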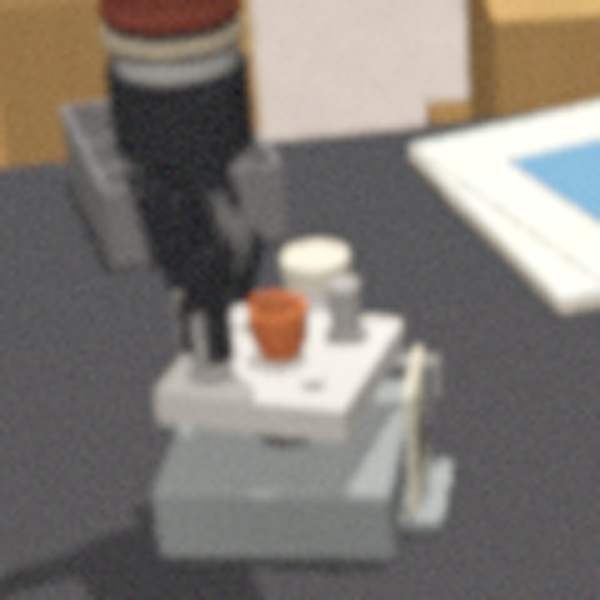

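```bash
python3 -m handwheel '{"offset":[[0,0,0],[0,0,0],[0,0,0],[0,0,0],[0,0,0],[0,0,0],[0,0,0.2],[0,0,0.6],[0,0,1.1],[0,0,1.6]],"roll":[0,0,0,0,0,0,0,0,0,0]}' 40; python3 -m handwheel '{"offset":[[0.4,0.15,0.2],[0.9,0.3,0.5],[1.4,0.5,0.9],[2.0,0.7,1.1],[2.6,0.9,1.2],[3.2,1.2,1.2],[3.8,1.4,1.2],[4.3,1.6,1.2],[4.6,1.7,1.2],[4.6,1.7,1.2]],"roll":[0,0,0,0,0,0,0,0,0,0]}'; python3 - <<'E'
from h import *
grab("wrist","w16");grab("side","side16");grab("top","top16");o=ctrl.get_obs();print(o['tool_pos'],o['contact_force'],o['opening'])
crop("side16",200,140,120,120,5,"cs16");crop("w16",300,200,130,130,5,"cg16")
E
```

```text
t: 21.55
tool_pos: [0.4619, 0.2175, 0.1709]
tool_rot: [-2.581, 1.791, -0.0]
contact_force: [-0.5, -0.5, 0.4]
opening: 0.0399
t: 22.55
tool_pos: [0.647, 0.2857, 0.2179]
tool_rot: [-2.581, 1.791, -0.0]
contact_force: [-0.2, -0.4, 0.7]
opening: 0.0402
[0.64550852 0.28535887 0.21791345] [ 0.42784731  0.02953208 -0.62059984] 0.04020600851762466
```

View pics/w16.png

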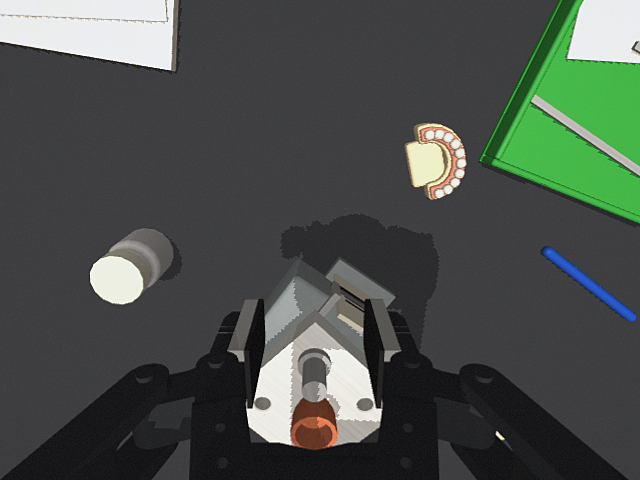

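View pics/cs16.png

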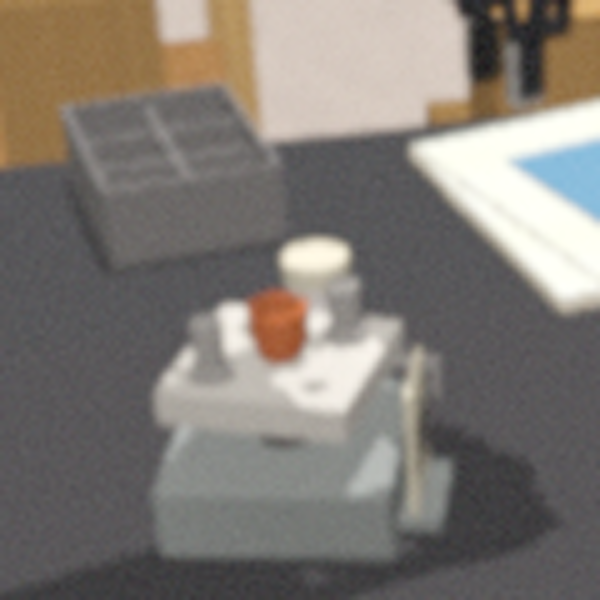

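View pics/cg16.png

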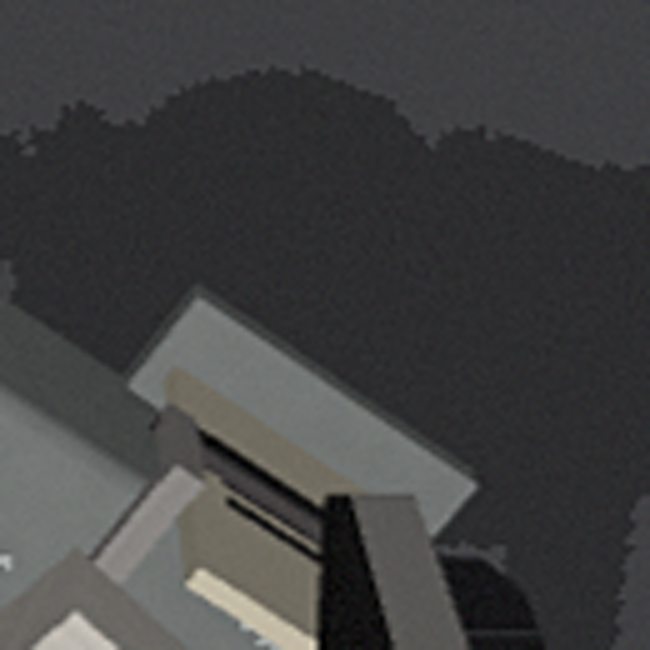

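Both slugs stand upright in the pan. The gauge crop shows the upper thin line visible above the pointer bar, but parallax matters, so I'll look from farther out, square to the gauge.

```bash
python3 -m handwheel '{"offset":[[0.15,-0.4,-0.1],[0.35,-0.8,-0.3],[0.55,-1.2,-0.5],[0.75,-1.6,-0.7],[0.9,-2.0,-0.9],[1.0,-2.3,-1.1],[1.1,-2.55,-1.3],[1.1,-2.55,-1.5],[1.1,-2.55,-1.5],[1.1,-2.55,-1.5]],"roll":[-1.0,-2.0,-3.0,-4.0,-5.0,-5.7,-5.7,-5.7,-5.7,-5.7]}' 85; python3 - <<'E'
from h import *
grab("wrist","w17");o=ctrl.get_obs();print(o['tool_pos'],o['contact_force'],o['opening'])
E
```

```text
t: 23.7
tool_pos: [0.6895, 0.1841, 0.1576]
tool_rot: [1.942, -2.469, -0.001]
contact_force: [0.1, -0.4, 0.5]
opening: 0.0851
[0.68985113 0.18420381 0.15809765] [-0.73260915  1.1669219  -0.18041761] 0.08461198840722518
```

View pics/w17.png

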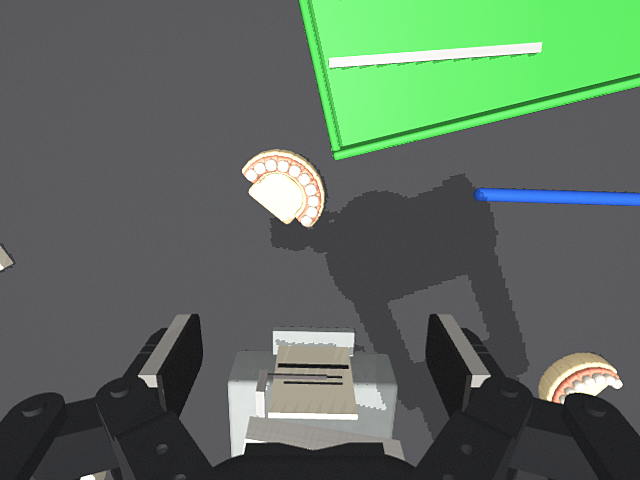

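```bash
python3 - <<'E'
from h import *
crop("w17",250,320,120,120,6,"cg17")
E
```

```text
(no output)
```

View pics/cg17.png

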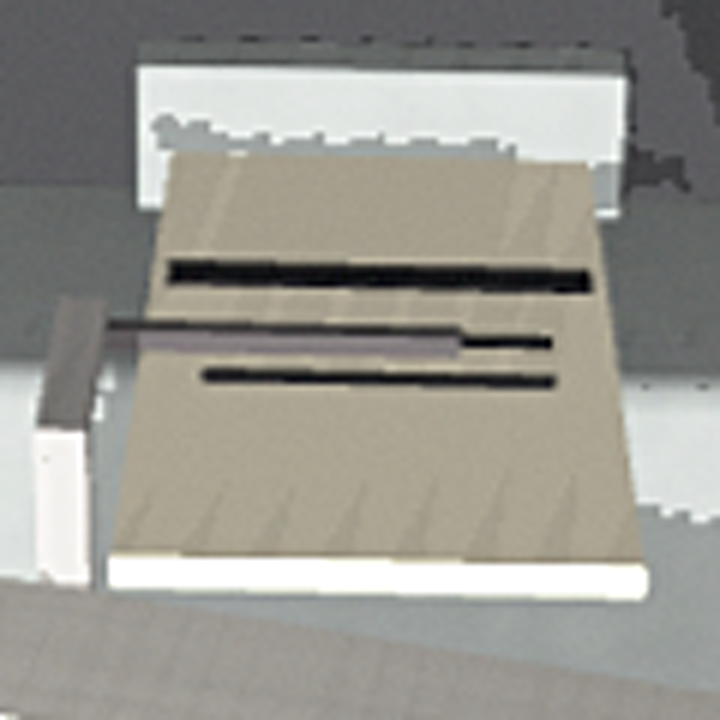

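```bash
python3 -m handwheel '{"offset":[[-0.2,0.05,0.3],[-0.5,0.1,0.6],[-0.9,0.2,0.9],[-1.3,0.3,1.2],[-1.7,0.4,1.5],[-2.0,0.5,1.5],[-2.3,0.55,1.5],[-2.3,0.55,1.5],[-2.3,0.55,1.5],[-2.3,0.55,1.5]],"roll":[0,0,0,0,0,0,0,0,0,0]}' 85; python3 - <<'E'
from h import *
grab("wrist","w18");o=ctrl.get_obs();print(o['tool_pos'],o['contact_force'],o['opening'])
E
```

```text
t: 24.75
tool_pos: [0.5981, 0.2053, 0.217]
tool_rot: [1.939, -2.47, -0.0]
contact_force: [0.3, -0.4, -0.2]
opening: 0.085
[0.59819523 0.20522414 0.2170625 ] [-0.13451047  0.9130118   0.04830988] 0.08495811722259061
```

View pics/w18.png

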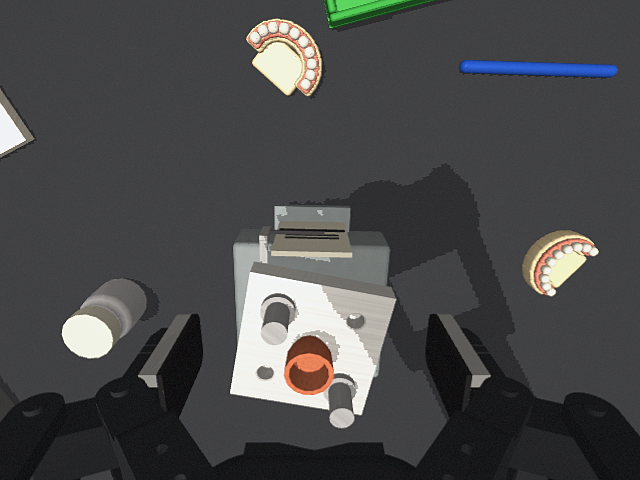

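```bash
python3 - <<'E'
from h import *
crop("w18",255,195,110,75,7,"cg18")
crop("w18",225,255,180,180,4,"cp18")
E
```

```text
(no output)
```

View pics/cg18.png

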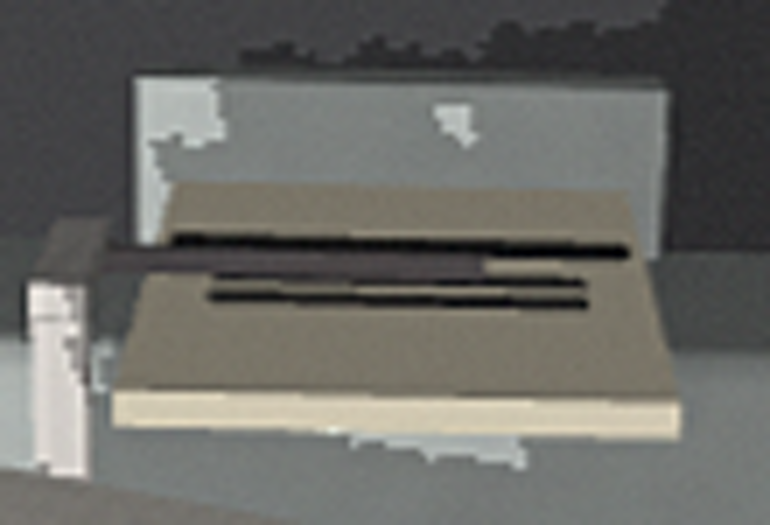

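View pics/cp18.png

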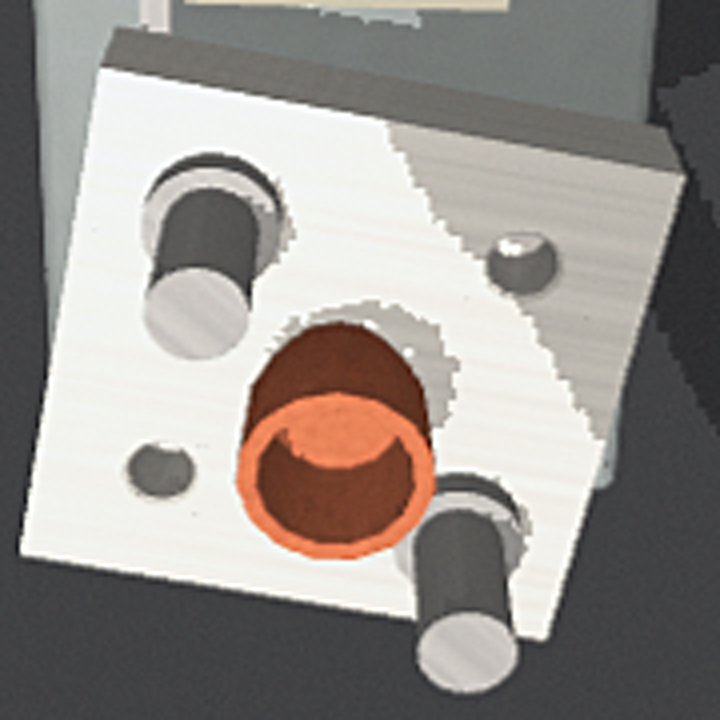

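```bash
python3 - <<'E'
from h import *
a=load("w17");b=load("w18")
A=lambda x,y:(a,250+(x+.5)/6-.5,320+(y+.5)/6-.5);B=lambda x,y:(b,255+(x+.5)/7-.5,195+(y+.5)/7-.5)
for n,p,q in [("upper",(555,381),(587,304)),("upperL",(203,375),(209,296)),("lower",(552,343),(585,284)),("thickR",(590,281),(628,252)),("thickL",(168,271),(172,240)),("ptr rear top",(462,352),(485,275)),("ptr front top",(462,335),(485,258)),("plate top R",(648,565),(680,402)),("plate top L",(110,555),(113,393)),("plate bot L",(170,155),(175,182)),("plate bot R",(588,165),(630,192))]:
    P,e=tri([A(*p),B(*q)]);print(n,(P*1000).round(1),round(e[0]*1000,2))
# pan corners in w18
C=lambda x,y:(b,225+(x+.5)/4-.5,255+(y+.5)/4-.5)
d=load("w10")
for n,p,q in [("corner xy",(103,68),None)]:print(n,atz(*C(*p),.095))
E
```

```text
upper [569.7 190.8  56. ] 0.01
upperL [581.1 233.   56.3] 0.02
lower [569.7 190.6  48.8] 0.05
thickR [568.2 184.9  36.2] 0.13
thickL [583.  238.7  36.4] 0.05
ptr rear top [575.4 201.4  54.3] 0.12
ptr front top [577.1 201.   53.3] 0.12
plate top R [567.1 182.9  85.9] 0.18
plate top L [582.3 241.3  85.4] 0.08
plate bot L [582.8 240.8   9.1] 0.16
plate bot R [567.3 183.    9.6] 0.29
corner xy [0.57337774 0.25802975 0.095     ]
```

Triangulating the gauge gives the upper line at z = 56.0 mm, the lower at 48.8 and the overload line at 36.3, with spacings of 7.2 and 20 mm as specified. The pointer's top is at about 53.8 mm, so it sits between the thin lines, sunk about 22–23 mm. I'll make one last check of both scenes, then hand in.

```bash
python3 - <<'E'
from h import *
grab("side","side19")
E
```

```text
(no output)
```

View pics/side19.png

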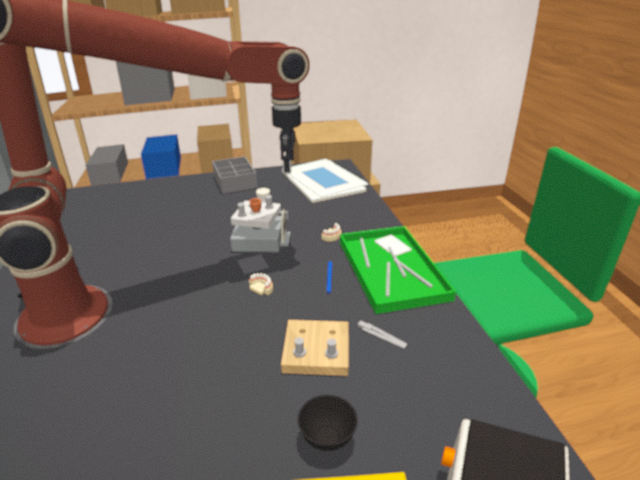

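Two slugs stand in the pan (241,210 and 268,202). Two remain in the rack (299,346 and 332,348), the bystanders are where they started, and the gripper is clear.

```bash
python3 -c "
from station import ctrl
print(ctrl.finish_job(), ctrl.get_obs()['t'])"
```

```text
the job is handed in; nothing more can be done
the job is handed in; nothing more can be done
```

I seated two slugs, one at a time, in opposite sockets of the pan and handed the job in at about 25 s of the 72 s; the hand-in gave no verdict.

- **Pointer:** triangulated from two wrist views, the upper thin line is at 56.0 mm, the lower at 48.8 mm and the overload line at 36.3 mm. The pointer's top edge is at about 53.8 mm, so the pan has sunk about 22–23 mm, inside the 20.0–27.5 mm band. The pan's height agrees: it started at about 10.5 mm and sank about 6 mm per slug.
- **Slugs:** both stand upright with their flanges on the pan. The other two are still in the rack.
- **First slug:** with only one slug in, the pan was sunk about 17 mm, still above the upper line.
- **Surroundings:** the bystanders look unmoved in the last side view, and the gripper is clear of everything.
- **Disagreements:** the top and wrist cameras differed by up to about 3 mm in absolute x, so I relied on relative offsets. My first single-view gauge reading was spoilt by parallax, so I used the two-view one instead.

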